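# Set the dowels of cask-head boards in the dowel press

## Robot

A 6-joint arm with a two-finger parallel gripper is mounted at the origin on a cart in front of the work surface, level with it; the furniture and walls round the work are solid. World frame = base frame: x ahead of the robot, y to its left, z up, the work surface at z = 0. Lengths are in mm, angles in rad, forces in N, time in s.
With the tool pointing down it reaches from about 350 to 775 mm from the base axis. Payload 7.3 kg.
Tool frame: the origin (TCP) lies at the very end of the fingers, on their centre line; the grasp point (between the pads) lies bot.grip_point_offset behind it (bot.grip_point_offset is the distance from the TCP to the grasp point, in mm); z points along the fingers, y is the line along which they close (so a half turn about z gives the same grasp; the last joint's range is limited). The gripper opens to 92 mm and grips with 3 to 60 N. Pads are 19 mm wide; open, the fingers measure 130 mm over their backs; the gripper's body (75 mm by 190 mm) begins 47 mm behind the grasp point.
Start: joints at [1.182, 0.342, 1.524, -0, 1.275, -0.146], TCP at [126.205, 509.625, 226.741] pointing down, gripper open.
Joint ranges: [-2.53, 2.53], [-0.77, 2.02], [0.04, 2.7], [-1, 4.14], [0.28, 2.66], [-3.11, 3.11]. Speed limits (rad/s): [2.57, 2.57, 3.14, 3.14, 3.14, 3.14].

## Interface

Orientations are given as [roll, pitch, yaw] about the fixed x, y, z axes, in that order (R = Rz(yaw) Ry(pitch) Rx(roll)).
In Python, from plant import bot gives the robot as it stands. The module is installed in compiled form; this text tells all that it offers.
- The arm moves only by the tool carry_out, never from a script. Its argument "plan" is a list of rows, each an object of numbers: "tx", "ty", "tz": the shift along the world's x, y, z in mm; "rx", "ry", "rz": the turn, a rotation vector about the world's x, y, z in rad. A call has 1 to 12 rows; each row shifts and turns the commanded pose from where the row before left it; what a row does not reach is not made up. A row lasts 1/10 s, in which the tool goes at most 50 mm and 8.59 degrees, less where a joint would pass 70% of its speed; a pose out of reach is approached as far as the arm can. A call with a gripper value outside its range is refused whole. "gripper" is the closure, from 0 (fully open) to 1 (shut), set as the call begins (left out, the last holds). The fingers move at their own pace and stop on an object; the grip force is fixed at half the most. Time passes only in rows, so rows that do not move let the fingers close. It gives the time, the measured TCP pose, the force, the opening and the grip force at its end, in the units of the state.
- bot.get_obs(): the state, without advancing time (a new reading comes with each control period).
- bot.capture(name): name is "scene" or "top" or "wrist"; returns the picture (384x512x3 uint8, red, green, blue); there is no depth.
- bot.camera_model(name): a dict with "camera_matrix" (3x3 intrinsics, pixels), "dist" ([k1, k2, p1, p2, k3] as OpenCV has them; the pictures are not rectified), "R" (3x3) and "t" (3): a world point X has camera coordinates R X + t. Camera axes: x right, y down, z forward; pixel columns grow to the right and rows downward; lengths in mm; the calibration is good to about 2 mm. A picture is of the moment at which its call begins: read the wrist's pose just before it. camera_model takes no time and is no camera call; for the wrist camera it gives the pose at the moment of the call.
- bot.close_job(): hands the job in; it is judged then, once.
The state is a dict: "time": time; "joint_positions": joint angles; "dq": joint speeds; "tau": joint torques, N m; "tool_pos": TCP position; "tcp_rot": TCP orientation; "contact_force": force on the tool from outside, world axes, zero at the start; "moment": the same for the moment, N m; "grip_width": finger opening in mm; "finger_force": force on a finger pad.
Only numpy, scipy, OpenCV 4.12 (cv2) and the standard library are available. Lean on these libraries where they do the work, as an engineer would, in place of code of your own. Each camera call takes 0.05 s, during which the arm holds its last target. There are 200 camera calls.

## Task

A finished board is still locked in the dowel press: swing its two ejector levers out to pry it up and lay it flat in the plywood tray. Then for every board waiting on the bench: lay it in the nest with its dowels towards the ram, swing both levers fully in to seat it, pull the handle to the end of its stroke and ease it back to rest without letting it fly, swing the levers out and lay the board flat in the tray. Leave the press empty with both levers out, and do not knock over the oil can.

Things in the scene. Friction and masses are not known exactly. Their poses are not given: they have to be found in the camera images.
- dowel_press: the dowel press, oak and iron with a green casting, fixed on the chopping block at the robot's right; origin on its base, axes as the nest's. The nest centre lies at its x = +40 mm. The green ram housing spans x = -91 to -39 mm, 76 mm wide, top 102 mm up; the handle is on its left. The tall round cask head on edge (290 mm high) between press and tray must be passed over or in front
- nest (a point): centre of the nest's bed, where a seated board's underside rests; x points from the ram across the nest (away from the robot), y to the left, z up. It takes a board 50 mm along x, 120 mm along y, with 2 mm clearance all round. Iron walls rise 16 mm above the bed, slanted lead-ins at corners and ends 24 mm. Levers out: a board rests 13 mm above the bed, top at 37 mm, to be gripped by its top 10 mm
- ram_face (a point): middle of the ram's steel face at rest, a cross bar 78 mm wide and 16 mm high, 62 mm from the nest centre on its -x side. It moves 24 mm towards the nest over the handle's stroke and drives both dowels of a seated board (12 mm above the bed) while the nest's far wall holds the board
- left_lever (a joint): ejector lever at the nest's +y end, rad: 0 = in (upright, claw over the board's end, board held on the bed), 0.9 = fully out (leaning outward, toe bar raised, that end of the board pried up 13 mm). Hinge along the nest's x, 74 mm to +y of the nest centre, 4 mm above the bed. Friction holds it where it is left; 4 to 6 N at the thumb piece swings it
- left_lever_grip (a point): centre of the left lever's thumb piece, a steel block 14 mm thick along the nest's x, 18 mm wide and 26 mm tall, 58 mm from the hinge axis
- right_lever (a joint): ejector lever at the nest's right (-y) end, the mirror image of the left one: 0 = in, 0.9 = fully out
- right_lever_grip (a point): centre of the right lever's thumb piece, same size as the left one
- press_handle (a joint): pull handle of the press, rad: 0 = at rest, leaning 0.22 rad away from the robot; 0.8 = end of stroke, pulled over towards the robot. A spring returns it (3 N at the grip at rest, 7 N at the end; driving dowels adds up to 5 N), so it must be eased back. Only the full stroke sets the dowels to depth
- press_grip (a point): middle of the handle's round wooden cross grip, 21 mm thick, 68 mm long along the press's y axis, 130 mm from the hinge axis; it swings over in an arc towards the robot, and always lies level
- press_pivot (a point): point on the handle's hinge axis straight below the grip's path; the axis runs along y; x and y axes as those of the nest
- tray: shallow plywood tray on the bench, 280 mm along its x by 150 mm along its y, 16 mm high, walls 6 mm; origin at the centre of its underside, its floor 6 mm above. It takes three boards side by side along its x, each with its length along the tray's y. It is fixed
- oil_can: tinplate oil can, 69 x 91 x 166 mm, standing loose behind the tray; origin at its underside
- board_a_mid (a point): oak cask-head board waiting on the bench, 50 x 120 x 24 mm, lying flat; may be absent. This point is its centre, 12 mm above its underside; x runs across its 50 mm width, y along its length, z up. Two dowels, 12 mm thick, stand out of its -x edge, 28 mm either side of the middle and half-way up by 32 mm; for the press the dowels must face the ram (-x of the nest)
- board_a_dowel_l (a joint): how far the dowel on the +y half of that board has been driven in, m: 0 = standing 32 mm proud as started; the press sets it at about 0.017 (15 mm proud). It takes some 7 N to drive
- board_a_dowel_r (a joint): how far the dowel on the -y half of that board has been driven in, m: 0 = standing 32 mm proud as started; the press sets it at about 0.017 (15 mm proud). It takes some 7 N to drive
- board_b_mid (a point): a second such board waiting on the bench; may be absent (one or both are there). This point is its centre, 12 mm above its underside; x runs across its 50 mm width, y along its length, z up. Two dowels, 12 mm thick, stand out of its -x edge, 28 mm either side of the middle and half-way up by 32 mm; for the press the dowels must face the ram (-x of the nest)
- board_b_dowel_l (a joint): how far the dowel on the +y half of that board has been driven in, m: 0 = standing 32 mm proud as started; the press sets it at about 0.017 (15 mm proud). It takes some 7 N to drive
- board_b_dowel_r (a joint): how far the dowel on the -y half of that board has been driven in, m: 0 = standing 32 mm proud as started; the press sets it at about 0.017 (15 mm proud). It takes some 7 N to drive
- board_done_mid (a point): board of the same size, already dowelled, that is left seated in the press with both levers in. This point is its centre, 12 mm above its underside; x runs across its 50 mm width, y along its length, z up. Two dowels, 12 mm thick, stand out of its -x edge, 28 mm either side of the middle and half-way up by about 15 mm
- board_done_dowel_l (a joint): how far the dowel on the +y half of that board has been driven in, m: about 0.017, already right
- board_done_dowel_r (a joint): how far the dowel on the -y half of that board has been driven in, m: about 0.017, already right
- board_a: the same board; origin at the centre of its underside
- board_b: the same board; origin at the centre of its underside
- board_done: the same board; origin at the centre of its underside

How it is judged (in metres and radians):
On the way, in this order (a step that is already met when the one before it is completed fails the run):
1. both levers are swung out and the finished board is pried up (value of joint each of left_lever, right_lever above 0.65 rad and z of board_done_mid in the frame of nest above 0.019 m), for 0.2 s.
2. a waiting board is seated in the nest with both levers in (((z of board_a_mid in the frame of nest below 0.0155 m and x of board_a_mid in the frame of nest between -0.006 and 0.006 m and y of board_a_mid in the frame of nest between -0.006 and 0.006 m and value of joint each of left_lever, right_lever below 0.1 rad) or (z of board_b_mid in the frame of nest below 0.0155 m and x of board_b_mid in the frame of nest between -0.006 and 0.006 m and y of board_b_mid in the frame of nest between -0.006 and 0.006 m and value of joint each of left_lever, right_lever below 0.1 rad))), for 0.2 s.
3. the handle is pulled to the end of its stroke on the seated board (((z of board_a_mid in the frame of nest below 0.0155 m and x of board_a_mid in the frame of nest between -0.006 and 0.006 m and y of board_a_mid in the frame of nest between -0.006 and 0.006 m and value of joint each of left_lever, right_lever below 0.1 rad) or (z of board_b_mid in the frame of nest below 0.0155 m and x of board_b_mid in the frame of nest between -0.006 and 0.006 m and y of board_b_mid in the frame of nest between -0.006 and 0.006 m and value of joint each of left_lever, right_lever below 0.1 rad)) and value of joint press_handle above 0.72 rad), for 0.05 s.
At the end, for the whole second after the job is handed in: every board lies flat (0.12 rad) and still in the tray, centre within 112 mm (tray's x) and 35 mm (y) of the tray's; every dowel driven 12.5 to 22.5 mm; both levers out over 0.65 rad; handle at rest (under 0.06 rad); oil can upright (x of board_a_mid in the frame of tray between -0.112 and 0.112 m and y of board_a_mid in the frame of tray between -0.035 and 0.035 m and z of board_a_mid in the frame of tray between 0.008 and 0.075 m and angle between each of board_a_mid, board_b_mid, board_done_mid's own z axis and vertical below 0.12 rad and linear speed of each of board_a, board_b, board_done below 0.02 m/s and value of joint board_a_dowel_l between 0.0125 and 0.0225 m and value of joint board_a_dowel_r between 0.0125 and 0.0225 m and x of board_b_mid in the frame of tray between -0.112 and 0.112 m and y of board_b_mid in the frame of tray between -0.035 and 0.035 m and z of board_b_mid in the frame of tray between 0.008 and 0.075 m and value of joint board_b_dowel_l between 0.0125 and 0.0225 m and value of joint board_b_dowel_r between 0.0125 and 0.0225 m and x of board_done_mid in the frame of tray between -0.112 and 0.112 m and y of board_done_mid in the frame of tray between -0.035 and 0.035 m and z of board_done_mid in the frame of tray between 0.008 and 0.075 m and value of joint board_done_dowel_l between 0.0125 and 0.0225 m and value of joint board_done_dowel_r between 0.0125 and 0.0225 m and value of joint each of left_lever, right_lever above 0.65 rad and value of joint press_handle below 0.06 rad and angle between oil_can's own z axis and vertical below 0.3 rad); the robot touches nothing.
It fails at once if the press handle flies back (faster than 3 rad/s on its return) (velocity of joint press_handle below -3 rad/s).
It fails at once if the oil can is knocked over (angle between oil_can's own z axis and vertical above 0.6 rad).
Of board_a, board_b only 1 to 2 are there at a start; the rules pass over those that are not, and their reading is None.
At some moment in a run one of board_a, board_b may be knocked a few centimetres aside while the robot is not near it.
It also fails if it takes over 210 s, if anything falls off the work surface, if the arm or the gripper's body presses on something with over 40 N, if the wrist force passes 120 N, or if a joint passes its speed limit or range.

## Working session

There is one attempt and no reset: what is moved stays moved. The work goes in short steps, Python scripts to look and compute and a tool call to move; the robot and the scene stay as the last step left them, time stands still between calls to the robot, and variables do not carry over. Pictures are saved under pics/ and viewed, at most 14 in all, crops included, and the job is handed in when it is done.

Besides the shell and the picture viewer there is one more tool, called after "Emit:" in YAML: its name, and indented under it one key for each argument. carry_out: Moves the arm, as the interface text tells. Its arguments: {"type":"object","properties":{"plan":{"type":"array"},"gripper":{"type":"number"}},"required":["plan"]}

```bash
mkdir -p pics
python3 - <<'E'
from plant import bot
import cv2
for n in("scene","top"):
    m=bot.camera_model(n); print(n,m["camera_matrix"],m["dist"],m["R"],m["t"])
    cv2.imwrite(f"pics/{n}0.png",cv2.resize(bot.capture(n)[...,::-1],(800,600),interpolation=cv2.INTER_CUBIC))
o=bot.get_obs();print(o,bot.grip_point_offset)
E
```

```text
scene [[450.63504987   0.         255.96372896]
 [  0.         450.63504987 187.77715869]
 [  0.           0.           1.        ]] [0.03701385 0.         0.         0.         0.        ] [[-0.6452424  -0.76392088 -0.00933452]
 [-0.30846344  0.2716815  -0.91161366]
 [ 0.69893673 -0.58533243 -0.41094209]] [ 353.54843453  315.50545206 1405.32068307]
top [[384.56298909   0.         261.13108773]
 [  0.         384.56298909 192.1504429 ]
 [  0.           0.           1.        ]] [-0.03275123  0.          0.          0.          0.        ] [[ 0.00796053 -0.99974261  0.02124489]
 [-0.99321622 -0.01036976 -0.11581885]
 [ 0.11600934 -0.02017879 -0.99304313]] [ -33.13293086  555.28488708 1329.45534774]
{'time': 0.1, 'joint_positions': array([ 1.18196910e+00,  3.42625685e-01,  1.52489231e+00,  1.02497789e-05,
        1.27542154e+00, -1.45978151e-01]), 'dq': array([-0.00123374, -0.00143295, -0.00227   , -0.00083745,  0.00160077,
        0.00130694]), 'tau': array([ 2.17971479e-03, -4.31993115e+01, -2.44697535e+01,  7.20071350e-02,
        5.25620522e-02, -7.40709766e-05]), 'tool_pos': array([126.07397645, 509.27054333, 226.13885803]), 'tcp_rot': array([-3.14026153e+00, -2.05614042e-04,  2.89874046e+00]), 'contact_force': array([-0.04520044,  0.09946168, -0.18251723]), 'moment': array([-0.04766238, -0.01098664,  0.01894546]), 'finger_force': 0.0, 'grip_width': 91.97292677031652} 18.8
```

View pics/scene0.png

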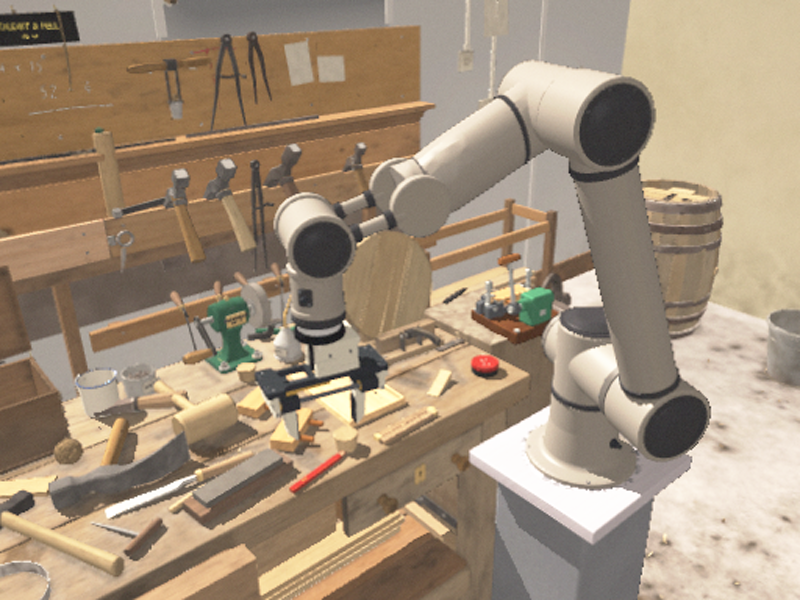

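View pics/top0.png

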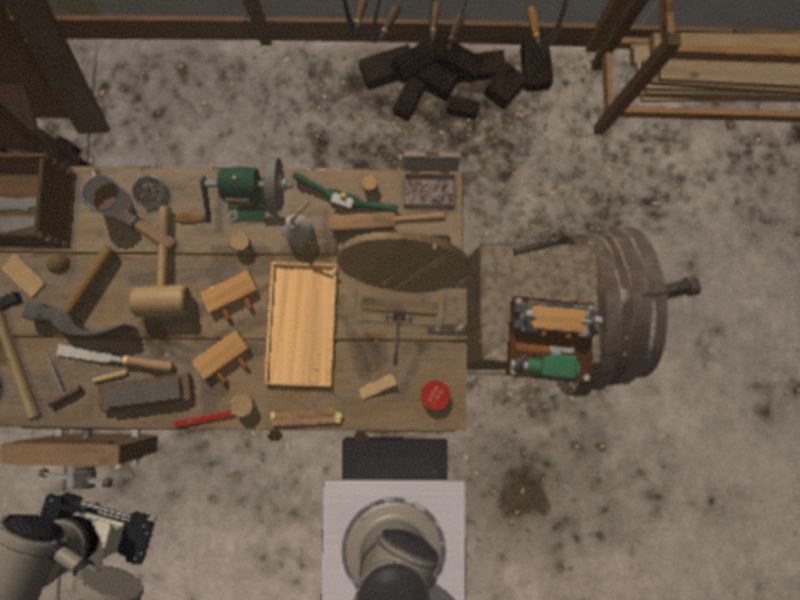

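The top view shows two boards left of the tray, at (230,291) and (221,355), with dowels pointing down in the image. The tray is at (301,324), the press at (552,338), and the oil can behind the tray at (300,235). Next I'll take crops for precise pixels.

```bash
cat > h.py <<'E'
import numpy as np, cv2
from plant import bot
def p2w(m,uv,z):
    uv=np.array(uv,float).reshape(-1,1,2)
    n=cv2.undistortPoints(uv,m["camera_matrix"],np.array(m["dist"])).reshape(-1,2)
    R=np.array(m["R"]);t=np.array(m["t"]).ravel();C=-R.T@t
    d=np.c_[n,np.ones(len(n))]@R
    z=np.broadcast_to(z,len(n))
    return C+d*((z-C[2])/d[:,2])[:,None]
def w2p(m,X):
    R=np.array(m["R"]);t=np.array(m["t"]).ravel()
    return cv2.projectPoints(np.array(X,float).reshape(-1,1,3),cv2.Rodrigues(R)[0],t,m["camera_matrix"],np.array(m["dist"]))[0].reshape(-1,2)
E
python3 - <<'E'
from h import *
im=bot.capture("top")[...,::-1]
a=cv2.resize(im[160:255,120:220],None,fx=4,fy=4,interpolation=cv2.INTER_CUBIC)
b=cv2.resize(im[180:255,315:395],None,fx=5,fy=5.0667,interpolation=cv2.INTER_CUBIC)
print(a.shape,b.shape)
cv2.imwrite("pics/crop1.png",np.hstack([a,b]))
E
```

```text
(380, 400, 3) (380, 400, 3)
```

View pics/crop1.png

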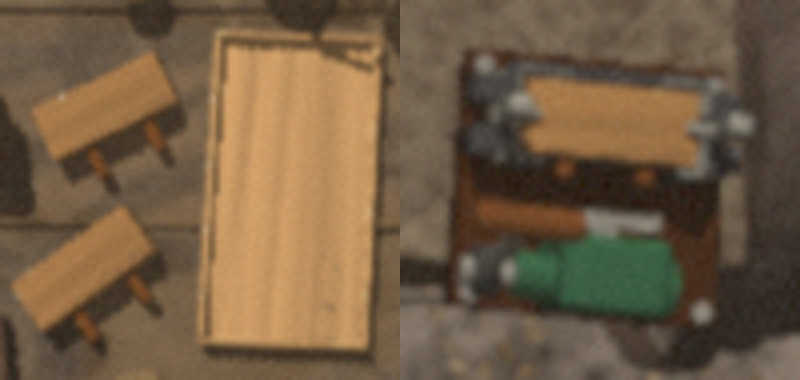

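Run:
```python
from h import *
np.set_printoptions(precision=1,suppress=True)
m=bot.camera_model("top")
L=lambda c:np.array(c)/4+[120,160]
Rr=lambda c:(np.array(c)-[400,0])/[5,5.0667]+[315,180]
for n,c,z in(("b1",[(153,52),(180,103),(57,160),(33,110)],20),("b2",[(124,206),(158,252),(44,331),(12,285)],20),("tray",[(216,30),(384,42),(368,352),(202,348)],14)):
    w=p2w(m,L(c),z);print(n,w.mean(0),np.linalg.norm(w-np.roll(w,-1,0),axis=1),np.degrees(np.arctan2(*(w[0]-w[3])[1::-1])),np.degrees(np.arctan2(*(w[1]-w[0])[1::-1])))
for z in(0,30,60,90):
    w=p2w(m,Rr([(527,78),(704,92),(697,167),(524,153)]),z);print(z,w.mean(0),np.linalg.norm(w-np.roll(w,-1,0),axis=1),(w[0]-w[1])[:2])
    w=p2w(m,Rr([(465,50),(725,73),(720,322),(450,300)]),z);print(w)
mw=bot.camera_model("wrist");R=np.array(mw["R"]);print(mw["camera_matrix"],mw["dist"],R,-R.T@np.array(mw["t"]).ravel())
# cask/can
print(p2w(m,np.array([[338,262],[470,262],[405,236],[405,292]])*.64,290), p2w(m,np.array([[300,240]])*.64,0))
```

```text
b1 [572.9 381.2  20. ] [ 52.6 119.4  50.4 117.8] -62.99231170906069 -150.53272809229938
b2 [428.6 393.9  20. ] [ 51.2 120.2  49.9 119.1] -53.615805385685896 -141.91115118177723
tray [499.  213.6  14. ] [151.9 277.1 146.2 284.1] -0.5613811862152488 -93.51077550416358
0 [ 519.  -380.5    0. ] [130.6  54.6 127.   54.1] [  8.8 130.3]
[[ 570.3 -272.5    0. ]
 [ 555.6 -464.     0. ]
 [ 377.1 -455.5    0. ]
 [ 391.5 -259.6    0. ]]
30 [ 516.4 -372.3   30. ] [127.7  53.4 124.3  53. ] [  8.6 127.4]
[[ 566.6 -266.6   30. ]
 [ 552.2 -453.9   30. ]
 [ 377.6 -445.7   30. ]
 [ 391.6 -254.    30. ]]
60 [ 513.7 -364.    60. ] [124.9  52.2 121.5  51.8] [  8.5 124.6]
[[ 562.8 -260.8   60. ]
 [ 548.8 -443.9   60. ]
 [ 378.  -435.8   60. ]
 [ 391.8 -248.4   60. ]]
90 [ 511.1 -355.8   90. ] [122.1  51.  118.8  50.6] [  8.3 121.8]
[[ 559.1 -254.9   90. ]
 [ 545.3 -433.8   90. ]
 [ 378.4 -426.    90. ]
 [ 391.9 -242.8   90. ]]
[[272.9   0.  254.3]
 [  0.  272.9 191.1]
 [  0.    0.    1. ]] [-0.1  0.   0.   0.   0. ] [[ 0.2  1.  -0. ]
 [ 0.9 -0.2  0.3]
 [ 0.2 -0.1 -1. ]] [ 61.5 526.8 384.8]
[[ 595.2  107.   290. ]
 [ 598.1 -137.2  290. ]
 [ 645.7  -16.2  290. ]
 [ 540.7  -17.1  290. ]] [[698.8 225.6   0. ]]
```

Boards: b1 at about (573,381), b2 at about (429,394). Tray is at about (499,214), with its long axis roughly along world −x. The nest is near (511,−357), with its bed height still uncertain. I'll move the wrist camera over the press.

Emit:
carry_out:
  plan:
    - {"tx": 23,"ty": -26,"tz": 9,"rz": -0.111}
    - {"tx": 23,"ty": -26,"tz": 9,"rz": -0.111}
    - {"tx": 23,"ty": -26,"tz": 9,"rz": -0.111}
    - {"tx": 23,"ty": -26,"tz": 9,"rz": -0.111}
    - {"tx": 23,"ty": -26,"tz": 9,"rz": -0.111}
    - {"tx": 23,"ty": -26,"tz": 9,"rz": -0.111}
    - {"tx": 23,"ty": -26,"tz": 9,"rz": -0.111}
    - {"tx": 23,"ty": -26,"tz": 9,"rz": -0.111}
    - {"tx": 23,"ty": -26,"tz": 9,"rz": -0.111}
    - {"tx": 23,"ty": -26,"tz": 9,"rz": -0.111}
    - {"tx": 23,"ty": -26,"tz": 9,"rz": -0.111}
    - {"tx": 21,"ty": -24,"tz": 5,"rz": -0.111}

```text
invalid input at $.plan[0]: expected keys tx, ty, tz, rx, ry, rz
```

Emit:
carry_out:
  plan:
    - {"tx": 6.5,"ty": -43}
    - {"tx": 6.5,"ty": -43}
    - {"tx": 6.5,"ty": -43}
    - {"tx": 6.5,"ty": -43}
    - {"tx": 6.5,"ty": -43}
    - {"tx": 6.5,"ty": -43}
    - {"tx": 6.5,"ty": -43}
    - {"tx": 6.5,"ty": -43}
    - {"tx": 6.5,"ty": -43}
    - {"tx": 6.5,"ty": -43}
    - {"tx": 6.5,"ty": -43}
    - {"tx": 6.5,"ty": -43}

```text
invalid input at $.plan[0]: expected keys tx, ty, tz, rx, ry, rz
```

Run:
```python
from h import *
import pickle
m=bot.camera_model("wrist");im=bot.capture("wrist");o=bot.get_obs()
print(o["tool_pos"],o["tcp_rot"],o["joint_positions"])
pickle.dump((m,im),open("w1.pkl","wb"))
cv2.imwrite("pics/w1.png",cv2.resize(im[...,::-1],(800,600),interpolation=cv2.INTER_CUBIC))
```

```text
[126.11650834 509.39333614 226.31129959] [-3.14067673e+00 -1.63607262e-04  2.89876922e+00] [ 1.18197144e+00  3.42481912e-01  1.52461213e+00  2.99097077e-05
  1.27542859e+00 -1.46010245e-01]
```

View pics/w1.png

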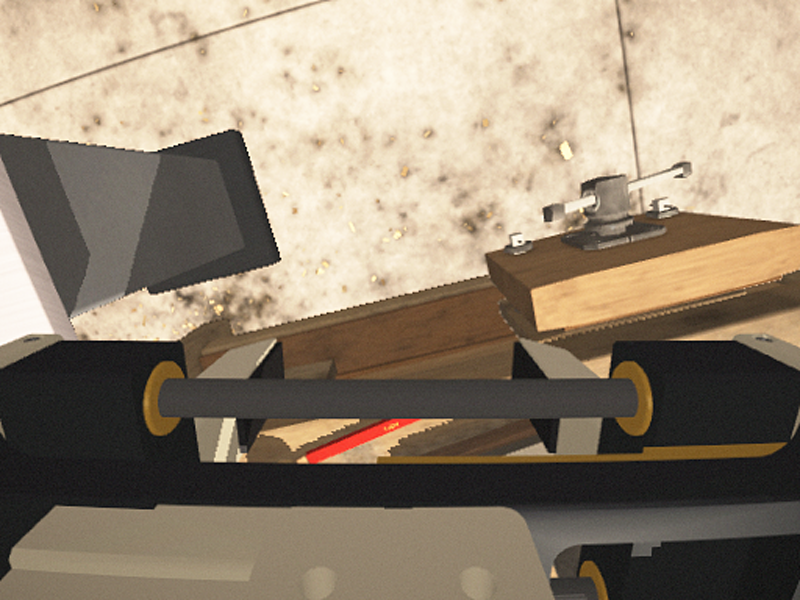

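The wrist picture shows that the gripper hides the lower half, so the usable view lies straight below the camera at about row 200 of 600. All six keys are needed in every row, so I'm resending the moves.

Emit:
carry_out:
  plan:
    - {"tx": 23,"ty": -26,"tz": 9,"rx": 0,"ry": 0,"rz": -0.111}
    - {"tx": 23,"ty": -26,"tz": 9,"rx": 0,"ry": 0,"rz": -0.111}
    - {"tx": 23,"ty": -26,"tz": 9,"rx": 0,"ry": 0,"rz": -0.111}
    - {"tx": 23,"ty": -26,"tz": 9,"rx": 0,"ry": 0,"rz": -0.111}
    - {"tx": 23,"ty": -26,"tz": 9,"rx": 0,"ry": 0,"rz": -0.111}
    - {"tx": 23,"ty": -26,"tz": 9,"rx": 0,"ry": 0,"rz": -0.111}
    - {"tx": 23,"ty": -26,"tz": 9,"rx": 0,"ry": 0,"rz": -0.111}
    - {"tx": 23,"ty": -26,"tz": 9,"rx": 0,"ry": 0,"rz": -0.111}
    - {"tx": 23,"ty": -26,"tz": 9,"rx": 0,"ry": 0,"rz": -0.111}
    - {"tx": 23,"ty": -26,"tz": 9,"rx": 0,"ry": 0,"rz": -0.111}
    - {"tx": 23,"ty": -26,"tz": 9,"rx": 0,"ry": 0,"rz": -0.111}
    - {"tx": 21,"ty": -24,"tz": 5,"rx": 0,"ry": 0,"rz": -0.111}

```text
time: 1.4
tool_pos: [401.2, 198.3, 331.4]
tcp_rot: [3.141, -0.0, 1.562]
contact_force: [0.8, 0.2, 0.2]
grip_width: 91.6
finger_force: 0.0
```

Emit:
carry_out:
  plan:
    - {"tx": 6.5,"ty": -43,"tz": 0,"rx": 0,"ry": 0,"rz": 0}
    - {"tx": 6.5,"ty": -43,"tz": 0,"rx": 0,"ry": 0,"rz": 0}
    - {"tx": 6.5,"ty": -43,"tz": 0,"rx": 0,"ry": 0,"rz": 0}
    - {"tx": 6.5,"ty": -43,"tz": 0,"rx": 0,"ry": 0,"rz": 0}
    - {"tx": 6.5,"ty": -43,"tz": 0,"rx": 0,"ry": 0,"rz": 0}
    - {"tx": 6.5,"ty": -43,"tz": 0,"rx": 0,"ry": 0,"rz": 0}
    - {"tx": 6.5,"ty": -43,"tz": 0,"rx": 0,"ry": 0,"rz": 0}
    - {"tx": 6.5,"ty": -43,"tz": 0,"rx": 0,"ry": 0,"rz": 0}
    - {"tx": 6.5,"ty": -43,"tz": 0,"rx": 0,"ry": 0,"rz": 0}
    - {"tx": 6.5,"ty": -43,"tz": 0,"rx": 0,"ry": 0,"rz": 0}
    - {"tx": 6.5,"ty": -43,"tz": 0,"rx": 0,"ry": 0,"rz": 0}
    - {"tx": 6.5,"ty": -43,"tz": 0,"rx": 0,"ry": 0,"rz": 0}

```text
time: 2.6
tool_pos: [478.1, -318.2, 330.5]
tcp_rot: [-3.141, -0.0, 1.567]
contact_force: [0.9, 0.1, 0.5]
grip_width: 92.1
finger_force: 0.0
```

Emit:
carry_out:
  plan:
    - {"tx": 8,"ty": -35,"tz": -10,"rx": 0,"ry": 0,"rz": 0}
    - {"tx": 8,"ty": -35,"tz": -10,"rx": 0,"ry": 0,"rz": 0}
    - {"tx": 8,"ty": -35,"tz": -10,"rx": 0,"ry": 0,"rz": 0}
    - {"tx": 0,"ty": 0,"tz": 0,"rx": 0,"ry": 0,"rz": 0}

```text
time: 3.0
tool_pos: [501.3, -424.8, 296.3]
tcp_rot: [-3.138, -0.003, 1.563]
contact_force: [-0.9, 1.8, -0.6]
grip_width: 91.6
finger_force: 0.0
```

```bash
cat >> h.py <<'E'
import pickle
def snap(n):
    m=bot.camera_model("wrist");im=bot.capture("wrist");o=bot.get_obs()
    print(o["time"],o["tool_pos"].round(1),o["tcp_rot"].round(3),o["joint_positions"].round(2))
    pickle.dump((m,im),open(n+".pkl","wb"))
    cv2.imwrite(f"pics/{n}.png",cv2.resize(im[...,::-1],(800,600),interpolation=cv2.INTER_CUBIC))
E
python3 -c "from h import *;snap('w2')"
```

```text
3.05 [ 501.5 -422.8  297.8] [-3.139e+00 -3.000e-03  1.564e+00] [-0.82  0.57  0.97 -0.    1.61 -0.81]
```

View pics/w2.png

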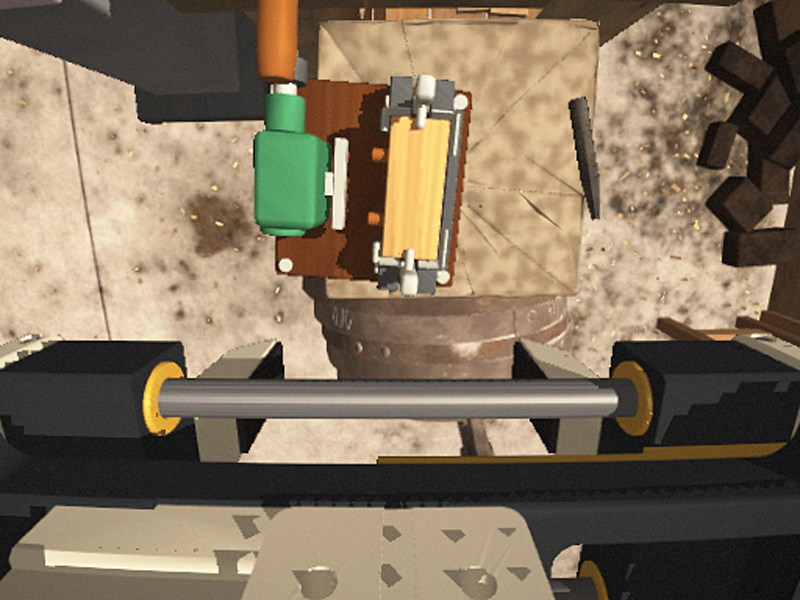

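The press is seen from straight above: board top corners at about (392,117), (450,119), (439,261), (383,257). Ram bar (341,138)–(339,228), thumb pieces near (424,88) and (408,272), handle grip around (278,40) running off the top. I'll fit the press pose from both cameras.

```bash
cat > fit.py <<'E'
from h import *
from scipy.optimize import least_squares
np.set_printoptions(precision=1,suppress=True)
mt=bot.camera_model("top");mw,_=pickle.load(open("w2.pkl","rb"))
W=lambda c:np.array(c,float)*.64
Rr=lambda c:(np.array(c,float)-[400,0])/[5,5.0667]+[315,180]
Mw=[(-25,60,24),(25,60,24),(25,-60,24),(-25,-60,24),(-62,39,20),(-62,-39,20),(0,74,75),(0,-74,75)]
Pw=W([(392,117),(450,119),(439,261),(383,257),(349,138),(345,228),(426,78),(409,287)])
Mt=[(-25,60,24),(25,60,24),(25,-60,24),(-25,-60,24)]
Pt=Rr([(524,153),(527,78),(704,92),(697,167)])
def T(p,M):
    c,s=np.cos(p[3]),np.sin(p[3]);return np.array(M)@np.array([[c,s,0],[-s,c,0],[0,0,1]])+p[:3]
f=lambda p:np.r_[(w2p(mw,T(p,Mw))-Pw).ravel(),(w2p(mt,T(p,Mt))-Pt).ravel()]
r=least_squares(f,[511,-357,70,-.07],loss="soft_l1",x_scale=[10,10,10,.1]);print(r.x[:3],r.x[3]);print(r.fun.reshape(-1,2).round(1))
p=r.x
# grip line: top ends; wrist centreline col 278 
for z in(150,180,210,240):
    e=p2w(mt,Rr([(478,216),(585,217)]),z);g=p2w(mw,W([(278,10),(278,79)]),z);print(z,np.linalg.norm(e[0]-e[1]),e,g)
E
python3 fit.py
```

```text
[ 518.8 -358.3   51.6] -0.07733158403399865
[[-0.4 -1.5]
 [ 0.7  0.1]
 [-0.7 -0.3]
 [-0.4 -0.2]
 [-1.6  0.2]
 [-1.5  1.2]
 [ 0.3  4.4]
 [ 0.9 -0.3]
 [-0.3 -2.2]
 [-0.  -1.8]
 [-1.  -1.6]
 [-0.4 -2. ]]
150 69.50917290076747 [[ 445.3 -250.2  150. ]
 [ 445.2 -319.8  150. ]] [[ 427.3 -242.8  150. ]
 [ 424.8 -284.7  150. ]]
180 67.82099559828433 [[ 444.2 -244.2  180. ]
 [ 444.1 -312.   180. ]] [[ 434.9 -253.9  180. ]
 [ 432.7 -291.7  180. ]]
210 66.13281829580123 [[ 443.  -238.1  210. ]
 [ 442.9 -304.2  210. ]] [[ 442.5 -265.   210. ]
 [ 440.5 -298.6  210. ]]
240 64.4446409933181 [[ 441.9 -232.1  240. ]
 [ 441.8 -296.5  240. ]] [[ 450.1 -276.1  240. ]
 [ 448.4 -305.6  240. ]]
```

```bash
sed -i 's/^W=.*/W=lambda c:(np.array(c,float)+.5)*.64-.5/; s/^Rr=.*/Rr=lambda c:(np.array(c,float)-[400,0]+.5)\/[5,5.0667]+[314.5,179.5]/' fit.py
python3 fit.py | head -14; sed 's/^r=least/Mw=Mw[:6];Pw=Pw[:6]\nr=least/' fit.py > f2.py; python3 f2.py|head -11; sed 's/,(w2p(mt,T(p,Mt))-Pt).ravel()//' fit.py > f3.py; python3 f3.py|head -1
python3 - <<'E'
from h import *
m=bot.camera_model("wrist"); im=bot.capture("wrist"); o=bot.get_obs(); print(o["tool_pos"]); pickle.dump((m,im),open("w2.pkl","wb"))
m0,i0=pickle.load(open("w2.pkl","rb"))
cv2.imwrite("pics/w2c.png",cv2.resize(im[40:200,150:310,::-1],(600,600),interpolation=cv2.INTER_CUBIC))
E
```

```text
[ 518.7 -358.    51. ] -0.0773179691987681
[[-0.4 -1.5]
 [ 0.6  0.1]
 [-0.7 -0.4]
 [-0.3 -0.3]
 [-1.5  0.2]
 [-1.3  1.1]
 [ 0.2  4.4]
 [ 0.9 -0.4]
 [-0.  -1.7]
 [ 0.2 -1.3]
 [-0.8 -1.1]
 [-0.1 -1.5]]
150 69.51126695276754 [[ 446.6 -249.   150. ]
[ 519.  -358.4   47.3] -0.07670639476731331
[[-0.1 -0.8]
 [ 0.6  0.8]
 [-0.7 -0.6]
 [ 0.1 -0.5]
 [-0.9  0.8]
 [-0.7  1.1]
 [-0.2 -1.7]
 [ 0.1 -1.3]
 [-1.  -1.1]
 [-0.3 -1.5]]
[ 519.  -358.    51.2] -0.07636731696466818
[ 501.9007164  -421.5784339   299.35615223]
```

View pics/w2c.png

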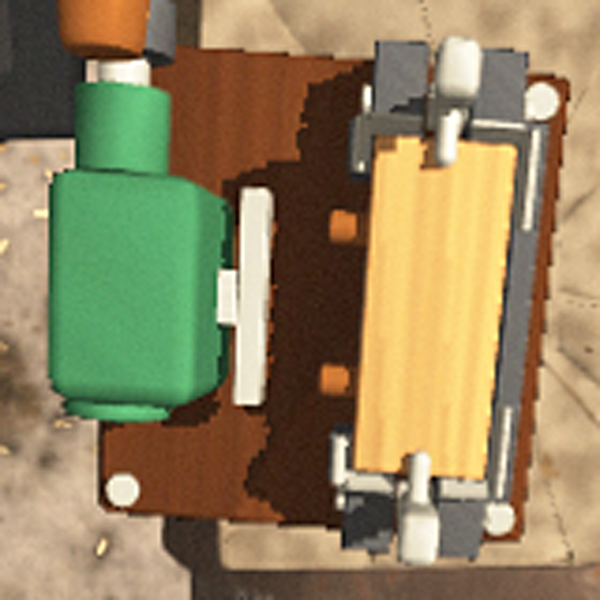

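The crop shows board corners (373,137), (517,144), (487,478), (355,468). The ram face edge runs (271,190)–(266,403), and the thumb tops are at (459,62) and (417,537). Refitting with the settled pose.

```bash
cat > fit2.py <<'E'
exec(open("fit.py").read().split("Mw=")[0])
C=lambda c:(np.array(c,float)+.5)/3.75+[149.5,39.5]
Mw=np.array([(-25,60,24),(25,60,24),(25,-60,24),(-25,-60,24),(-62,39,20),(-62,-39,20)],float)
Pw=C([(373,137),(517,144),(487,478),(355,468),(271,190),(266,403)])
Pt=Rr([(524,153),(527,78),(704,92),(697,167)])
def T(p,M):
    c,s=np.cos(p[3]),np.sin(p[3]);return np.array(M)@np.array([[c,s,0],[-s,c,0],[0,0,1]])+p[:3]
fw=lambda p:(w2p(mw,T(p,Mw))-Pw).ravel()
ft=lambda p:(w2p(mt,T(p,Mw[:4]))-Pt).ravel()
for f in(fw,lambda p:np.r_[fw(p),ft(p)]):
    r=least_squares(f,[511,-357,70,-.07],x_scale=[10,10,10,.1]);p=r.x;print(p[:3],p[3]);print(r.fun.reshape(-1,2).round(1).tolist())
ax=np.array([[np.cos(p[3]),np.sin(p[3])],[-np.sin(p[3]),np.cos(p[3])]])
for n,uv,zs in(("thumbL",C([(459,62)]),(60,75)),("thumbR",C([(417,537)]),(60,75)),("gripend",C([(103,50)]),(90,110,130,150)),("gripW",C([(103,5)]),(90,110,130,150)),("house",C([(50,175),(190,178),(185,400),(50,390)]),(65,75,85))):
    for z in zs: print(n,z,((p2w(mw,uv,p[2]+z)-p[:3])[:,:2]@ax.T).tolist())
for z in(90,110,130,150): e=p2w(mt,Rr([(478,216),(585,217)]),p[2]+z);print(z,(e-p[:3])[:,:2]@ax.T)
print(w2p(mw,T(p,[(0,74,62),(0,-74,62),(0,74,4)])))
E
python3 fit2.py
```

```text
[ 518.6 -357.7   44.3] -0.07140783603537153
[[0.8, -0.5], [-0.4, 0.3], [-0.1, -0.5], [0.4, -0.1], [0.0, 0.2], [-0.8, 0.6]]
[ 518.2 -358.    45.3] -0.0728984636440426
[[0.5, -0.5], [-0.5, 0.4], [-0.4, -0.2], [0.0, 0.2], [-0.3, 0.3], [-1.2, 0.8], [-0.4, -1.4], [-0.2, -0.9], [-1.3, -0.9], [-0.6, -1.3]]
thumbL 60 [[1.3063242686967727, 78.62014016425553]]
thumbL 75 [[0.6622828807686881, 75.40777918272175]]
thumbR 60 [[-0.7818942760501425, -76.89075461842961]]
thumbR 75 [[-1.3367955550981714, -73.46479791629794]]
gripend 90 [[-103.73309949003202, 69.15864651659011]]
gripend 110 [[-98.13548314302531, 65.06447368928067]]
gripend 130 [[-92.53786679601859, 60.97030086197119]]
gripend 150 [[-86.94025044901187, 56.876128034661754]]
gripW 90 [[-103.8822219857483, 81.38878972283453]]
gripW 110 [[-98.27532590070555, 76.53354778551378]]
gripW 130 [[-92.66842981566273, 71.678305848193]]
gripW 150 [[-87.06153373061998, 66.82306391087218]]
house 65 [[-127.60675978481932, 35.73042322827855], [-82.27270658638126, 37.36123110036366], [-82.364558616175, -33.79347409366376], [-128.17349489140938, -33.309410650410925]]
house 75 [[-124.3207419173034, 34.79611491840279], [-80.29543206878787, 36.379843193429785], [-80.3846324333391, -32.72070534200905], [-124.87111601600674, -32.25061626829969]]
house 85 [[-121.03472404978749, 33.86180660852698], [-78.31815755119455, 35.39845528649591], [-78.40470625050321, -31.647936590354337], [-121.56873714060411, -31.19182188618845]]
90 [[-78.5 100.6]
 [-73.5  30.5]]
110 [[-79.6 104.6]
 [-74.7  35.5]]
130 [[-80.7 108.5]
 [-75.8  40.6]]
150 [[-81.8 112.5]
 [-77.   45.7]]
[[270.7  59.8]
 [261.6 181.1]
 [268.4  68.7]]
```

Nest is at about (518.5,−358), bed z≈45, yaw −0.072. Handle grip at rest is at about (448,−267,217). Now I'll close the gripper, turn so the fingers close along the nest's y, and push the left lever out from inside.

Emit:
carry_out:
  plan:
    - {"tx": 1.6,"ty": 8,"tz": 0,"rx": 0,"ry": 0,"rz": -0.149}
    - {"tx": 1.6,"ty": 8,"tz": 0,"rx": 0,"ry": 0,"rz": -0.149}
    - {"tx": 1.6,"ty": 8,"tz": 0,"rx": 0,"ry": 0,"rz": -0.149}
    - {"tx": 1.6,"ty": 8,"tz": 0,"rx": 0,"ry": 0,"rz": -0.149}
    - {"tx": 1.6,"ty": 8,"tz": 0,"rx": 0,"ry": 0,"rz": -0.149}
    - {"tx": 1.6,"ty": 8,"tz": 0,"rx": 0,"ry": 0,"rz": -0.149}
    - {"tx": 1.6,"ty": 8,"tz": 0,"rx": 0,"ry": 0,"rz": -0.149}
    - {"tx": 1.6,"ty": 8,"tz": 0,"rx": 0,"ry": 0,"rz": -0.149}
    - {"tx": 1.6,"ty": 8,"tz": 0,"rx": 0,"ry": 0,"rz": -0.149}
    - {"tx": 1.6,"ty": 8,"tz": 0,"rx": 0,"ry": 0,"rz": -0.149}
    - {"tx": 2,"ty": 8.4,"tz": 0,"rx": 0,"ry": 0,"rz": -0.147}
    - {"tx": 0,"ty": 0,"tz": -20,"rx": 0,"ry": 0,"rz": 0}
  gripper: 1

```text
time: 4.3
tool_pos: [521.6, -331.3, 284.9]
tcp_rot: [3.138, -0.007, -0.072]
contact_force: [0.7, -0.4, -0.4]
grip_width: 1.8
finger_force: 0.0
```

Emit:
carry_out:
  plan:
    - {"tx": 0,"ty": 0,"tz": -40,"rx": 0,"ry": 0,"rz": 0}
    - {"tx": 0,"ty": 0,"tz": -40,"rx": 0,"ry": 0,"rz": 0}
    - {"tx": 0,"ty": 0,"tz": -40,"rx": 0,"ry": 0,"rz": 0}
    - {"tx": 0,"ty": 0,"tz": -40,"rx": 0,"ry": 0,"rz": 0}
    - {"tx": 0,"ty": 0,"tz": -20,"rx": 0,"ry": 0,"rz": 0}
    - {"tx": 0,"ty": 0,"tz": -8,"rx": 0,"ry": 0,"rz": 0}
    - {"tx": 0,"ty": 0,"tz": 0,"rx": 0,"ry": 0,"rz": 0}

```text
time: 5.0
tool_pos: [520.3, -332.1, 93.0]
tcp_rot: [-3.141, 0.0, -0.069]
contact_force: [-0.4, -1.3, 1.1]
grip_width: 0.2
finger_force: 0.0
```

Emit:
carry_out:
  plan:
    - {"tx": 0.6,"ty": 8,"tz": 0,"rx": 0,"ry": 0,"rz": 0}
    - {"tx": 0.6,"ty": 8,"tz": 0,"rx": 0,"ry": 0,"rz": 0}
    - {"tx": 0.6,"ty": 8,"tz": 0,"rx": 0,"ry": 0,"rz": 0}
    - {"tx": 0.6,"ty": 8,"tz": 0,"rx": 0,"ry": 0,"rz": 0}

```text
time: 5.4
tool_pos: [523.4, -301.4, 94.4]
tcp_rot: [3.139, -0.003, -0.07]
contact_force: [-0.4, -4.3, 3.9]
grip_width: 0.4
finger_force: 2.4
```

Emit:
carry_out:
  plan:
    - {"tx": 0.6,"ty": 8,"tz": 0,"rx": 0,"ry": 0,"rz": 0}
    - {"tx": 0.6,"ty": 8,"tz": 0,"rx": 0,"ry": 0,"rz": 0}
    - {"tx": 0.6,"ty": 8,"tz": 0,"rx": 0,"ry": 0,"rz": 0}

```text
time: 5.7
tool_pos: [524.3, -276.5, 92.5]
tcp_rot: [3.141, 0.0, -0.07]
contact_force: [-0.2, -4.6, -0.8]
grip_width: 0.0
finger_force: 1.7
```

Emit:
carry_out:
  plan:
    - {"tx": 0.4,"ty": 6,"tz": 0,"rx": 0,"ry": 0,"rz": 0}
    - {"tx": 0.4,"ty": 5,"tz": 0,"rx": 0,"ry": 0,"rz": 0}
    - {"tx": 0,"ty": 0,"tz": 0,"rx": 0,"ry": 0,"rz": 0}

```text
time: 6.0
tool_pos: [525.1, -264.7, 92.5]
tcp_rot: [-3.14, 0.001, -0.07]
contact_force: [-0.2, 0.1, 0.1]
grip_width: 0.4
finger_force: 0.0
```

Emit:
carry_out:
  plan:
    - {"tx": -2.2,"ty": -30,"tz": 10,"rx": 0,"ry": 0,"rz": 0}
    - {"tx": -2.2,"ty": -30,"tz": 0,"rx": 0,"ry": 0,"rz": 0}
    - {"tx": -2.2,"ty": -30,"tz": 0,"rx": 0,"ry": 0,"rz": 0}
    - {"tx": -2,"ty": -28,"tz": -5,"rx": 0,"ry": 0,"rz": 0}
    - {"tx": -0.7,"ty": -9,"tz": -5,"rx": 0,"ry": 0,"rz": 0}
    - {"tx": -0.7,"ty": -9,"tz": 0,"rx": 0,"ry": 0,"rz": 0}
    - {"tx": -0.7,"ty": -9,"tz": 0,"rx": 0,"ry": 0,"rz": 0}
    - {"tx": -0.7,"ty": -9,"tz": 0,"rx": 0,"ry": 0,"rz": 0}

```text
time: 6.8
tool_pos: [513.5, -418.4, 92.5]
tcp_rot: [-3.139, 0.002, -0.069]
contact_force: [-2.3, 4.7, -0.6]
grip_width: 0.7
finger_force: 2.1
```

Emit:
carry_out:
  plan:
    - {"tx": -0.6,"ty": -8,"tz": 0,"rx": 0,"ry": 0,"rz": 0}
    - {"tx": -0.6,"ty": -8,"tz": 0,"rx": 0,"ry": 0,"rz": 0}
    - {"tx": -0.6,"ty": -8,"tz": 0,"rx": 0,"ry": 0,"rz": 0}
    - {"tx": -0.4,"ty": -6,"tz": 0,"rx": 0,"ry": 0,"rz": 0}
    - {"tx": 0,"ty": 0,"tz": 0,"rx": 0,"ry": 0,"rz": 0}

```text
time: 7.3
tool_pos: [511.7, -451.6, 93.1]
tcp_rot: [3.139, -0.001, -0.071]
contact_force: [-0.6, 0.8, -1.0]
grip_width: 0.6
finger_force: 0.0
```

Emit:
carry_out:
  plan:
    - {"tx": 0,"ty": 5,"tz": 40,"rx": 0,"ry": 0,"rz": 0}
    - {"tx": 0,"ty": 5,"tz": 45,"rx": 0,"ry": 0,"rz": 0}
    - {"tx": 0.2,"ty": 1.5,"tz": 5,"rx": 0,"ry": 0,"rz": 0.149}
    - {"tx": 0.2,"ty": 1.5,"tz": 5,"rx": 0,"ry": 0,"rz": 0.149}
    - {"tx": 0.2,"ty": 1.5,"tz": 5,"rx": 0,"ry": 0,"rz": 0.149}
    - {"tx": 0.2,"ty": 1.5,"tz": 5,"rx": 0,"ry": 0,"rz": 0.149}
    - {"tx": 0.2,"ty": 1.5,"tz": 5,"rx": 0,"ry": 0,"rz": 0.149}
    - {"tx": 0.2,"ty": 1.5,"tz": 5,"rx": 0,"ry": 0,"rz": 0.149}
    - {"tx": 0.2,"ty": 1.5,"tz": 5,"rx": 0,"ry": 0,"rz": 0.149}
    - {"tx": 0.2,"ty": 1.5,"tz": 5,"rx": 0,"ry": 0,"rz": 0.149}
    - {"tx": 0.2,"ty": 1.5,"tz": 0,"rx": 0,"ry": 0,"rz": 0.149}
    - {"tx": 0.2,"ty": 1.5,"tz": 0,"rx": 0,"ry": 0,"rz": 0.149}
  gripper: 0.24

```text
time: 8.5
tool_pos: [513.8, -426.0, 218.7]
tcp_rot: [3.14, 0.003, 1.426]
contact_force: [0.9, -0.1, -0.4]
grip_width: 69.7
finger_force: 0.0
```

Emit:
carry_out:
  plan:
    - {"tx": 0,"ty": 0,"tz": 0,"rx": 0,"ry": 0,"rz": 0.081}
    - {"tx": 0,"ty": 0,"tz": 0,"rx": 0,"ry": 0,"rz": 0}
    - {"tx": 0,"ty": 0,"tz": 0,"rx": 0,"ry": 0,"rz": 0}

```text
time: 8.8
tool_pos: [513.6, -425.6, 218.1]
tcp_rot: [3.141, 0.001, 1.498]
contact_force: [-0.1, -0.3, -0.5]
grip_width: 69.8
finger_force: 0.0
```

```bash
python3 -c "
from h import *;snap('w3')
im=pickle.load(open('w3.pkl','rb'))[1]
cv2.imwrite('pics/w3c.png',cv2.resize(im[0:240,130:370,::-1],(600,600),interpolation=cv2.INTER_CUBIC))"
```

```text
8.85 [ 513.6 -425.4  218. ] [3.141e+00 1.000e-03 1.498e+00] [-0.81  0.62  1.1  -0.    1.43 -0.73]
```

View pics/w3c.png

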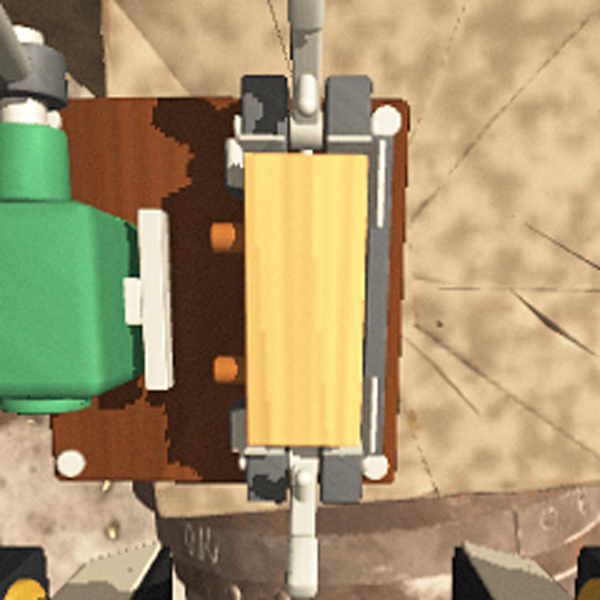

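Both levers lie out and the board is pried up. Its corners are at (245,154), (368,153), (361,446), (244,446). Checking position.

```bash
cat >> h.py <<'E'
from scipy.optimize import least_squares
def fitboard(m,P,z=None,x0=(518,-358,82,-.07),M=((-25,60),(25,60),(25,-60),(-25,-60))):
    """top-face centre x,y,z,yaw from corner pixels (raw image)"""
    def T(p):
        zz=p[3] if z is None else z
        c,s=np.cos(p[2]),np.sin(p[2]);a=np.array(M)@np.array([[c,s],[-s,c]])+p[:2]
        return np.c_[a,np.full(len(a),zz)]
    q=[x0[0],x0[1],x0[3]]+([x0[2]] if z is None else [])
    r=least_squares(lambda p:(w2p(m,T(p))-P).ravel(),q,x_scale=[10,10,.1,10][:len(q)])
    return r.x.round(3),r.fun.round(1)
E
python3 - <<'E'
from h import *
m,im=pickle.load(open("w3.pkl","rb"))
P=(np.array([(245,154),(368,153),(361,446),(244,446)])+.5)/2.5+[129.5,-.5]
print(fitboard(m,P)); print(fitboard(m,P,z=82)); print(fitboard(m,P,z=87))
# ram face top edge corners at bed+20
print(p2w(m,(np.array([(168,209),(173,389)])+.5)/2.5+[129.5,-.5],65))
E
```

```text
(array([ 5.17765e+02, -3.59552e+02, -8.50000e-02,  8.23780e+01]), array([-0.5, -0.6,  0.2,  0.5, -0.5,  0.3,  0.9, -0.2]))
(array([ 5.17763e+02, -3.59542e+02, -8.50000e-02]), array([-0.5, -0.5,  0.2,  0.6, -0.6,  0.3,  0.9, -0.3]))
(array([ 5.17798e+02, -3.59670e+02, -8.50000e-02]), array([-0.9, -1.4,  0.6, -0.3, -0.2,  1.4,  0.6,  0.8]))
[[ 461.89884999 -314.37436699   65.        ]
 [ 454.79099015 -392.06488888   65.        ]]
```

Nest refined to (518.2,−358.8), bed z 45, yaw −0.08. Grasping the done board by its top.

Emit:
carry_out:
  plan:
    - {"tx": 1,"ty": 15,"tz": -35,"rx": 0,"ry": 0,"rz": 0}
    - {"tx": 1,"ty": 15,"tz": -35,"rx": 0,"ry": 0,"rz": 0}
    - {"tx": 1,"ty": 15,"tz": -35,"rx": 0,"ry": 0,"rz": 0}
    - {"tx": 1,"ty": 13.5,"tz": -20,"rx": 0,"ry": 0,"rz": -0.005}
    - {"tx": 0,"ty": 0,"tz": -15,"rx": 0,"ry": 0,"rz": 0}
    - {"tx": 0,"ty": 0,"tz": -6,"rx": 0,"ry": 0,"rz": 0}
    - {"tx": 0,"ty": 0,"tz": 0,"rx": 0,"ry": 0,"rz": 0}

```text
time: 9.55
tool_pos: [517.4, -366.6, 71.2]
tcp_rot: [-3.141, -0.0, 1.495]
contact_force: [0.2, -0.2, 1.0]
grip_width: 70.2
finger_force: 0.0
```

Emit:
carry_out:
  plan:
    - {"tx": 0,"ty": 0,"tz": 0,"rx": 0,"ry": 0,"rz": 0}
    - {"tx": 0,"ty": 0,"tz": 0,"rx": 0,"ry": 0,"rz": 0}
    - {"tx": 0,"ty": 0,"tz": 0,"rx": 0,"ry": 0,"rz": 0}
    - {"tx": 0,"ty": 0,"tz": 0,"rx": 0,"ry": 0,"rz": 0}
  gripper: 1

```text
time: 9.95
tool_pos: [516.5, -366.8, 72.6]
tcp_rot: [-3.14, 0.0, 1.496]
contact_force: [-7.3, -1.1, 4.2]
grip_width: 49.9
finger_force: 30.0
```

Emit:
carry_out:
  plan:
    - {"tx": 0,"ty": 0,"tz": 10,"rx": 0,"ry": 0,"rz": 0}
    - {"tx": 0,"ty": 0,"tz": 20,"rx": 0,"ry": 0,"rz": 0}
    - {"tx": 0,"ty": 0,"tz": 30,"rx": 0,"ry": 0,"rz": 0}
    - {"tx": 0,"ty": 0,"tz": 40,"rx": 0,"ry": 0,"rz": 0}
    - {"tx": 0,"ty": 0,"tz": 40,"rx": 0,"ry": 0,"rz": 0}
    - {"tx": 0,"ty": 0,"tz": 40,"rx": 0,"ry": 0,"rz": 0}
    - {"tx": 0,"ty": 0,"tz": 40,"rx": 0,"ry": 0,"rz": 0}
    - {"tx": 0,"ty": 0,"tz": 40,"rx": 0,"ry": 0,"rz": 0}

```text
time: 10.75
tool_pos: [517.5, -366.1, 334.5]
tcp_rot: [3.14, 0.001, 1.496]
contact_force: [0.9, 0.5, -2.1]
grip_width: 49.2
finger_force: 30.0
```

Emit:
carry_out:
  plan:
    - {"tx": -16,"ty": 30,"tz": 0,"rx": 0,"ry": 0,"rz": 0}
    - {"tx": -16,"ty": 40,"tz": 0,"rx": 0,"ry": 0,"rz": 0}
    - {"tx": -15,"ty": 44,"tz": 0,"rx": 0,"ry": 0,"rz": 0}
    - {"tx": 0,"ty": 46,"tz": 0,"rx": 0,"ry": 0,"rz": 0}
    - {"tx": 0,"ty": 46,"tz": 0,"rx": 0,"ry": 0,"rz": 0}
    - {"tx": 0,"ty": 46,"tz": 0,"rx": 0,"ry": 0,"rz": 0}
    - {"tx": 0,"ty": 46,"tz": 0,"rx": 0,"ry": 0,"rz": 0}
    - {"tx": 0,"ty": 46,"tz": 0,"rx": 0,"ry": 0,"rz": 0}
    - {"tx": 0,"ty": 46,"tz": 0,"rx": 0,"ry": 0,"rz": 0}
    - {"tx": 0,"ty": 46,"tz": 0,"rx": 0,"ry": 0,"rz": 0}
    - {"tx": 0,"ty": 44,"tz": 0,"rx": 0,"ry": 0,"rz": 0}
    - {"tx": 0,"ty": 33,"tz": 0,"rx": 0,"ry": 0,"rz": 0}

```text
time: 11.95
tool_pos: [470.1, 149.2, 332.8]
tcp_rot: [3.14, -0.001, 1.497]
contact_force: [1.2, 0.3, -0.8]
grip_width: 49.4
finger_force: 30.0
```

Emit:
carry_out:
  plan:
    - {"tx": 25,"ty": 0,"tz": 0,"rx": 0,"ry": 0,"rz": 0}
    - {"tx": 25,"ty": 0,"tz": 0,"rx": 0,"ry": 0,"rz": 0}
    - {"tx": 0,"ty": 0,"tz": 0,"rx": 0,"ry": 0,"rz": 0}
    - {"tx": 0,"ty": 0,"tz": 0,"rx": 0,"ry": 0,"rz": 0}

```text
time: 12.35
tool_pos: [520.5, 146.6, 331.9]
tcp_rot: [-3.141, -0.0, 1.496]
contact_force: [-0.4, 0.5, -1.1]
grip_width: 49.6
finger_force: 30.0
```

```bash
python3 -c "from h import *;snap('w4')"
```

```text
12.4 [520.1 146.6 332.1] [-3.142 -0.     1.496] [0.13 0.31 1.28 0.   1.55 0.21]
```

View pics/w4.png

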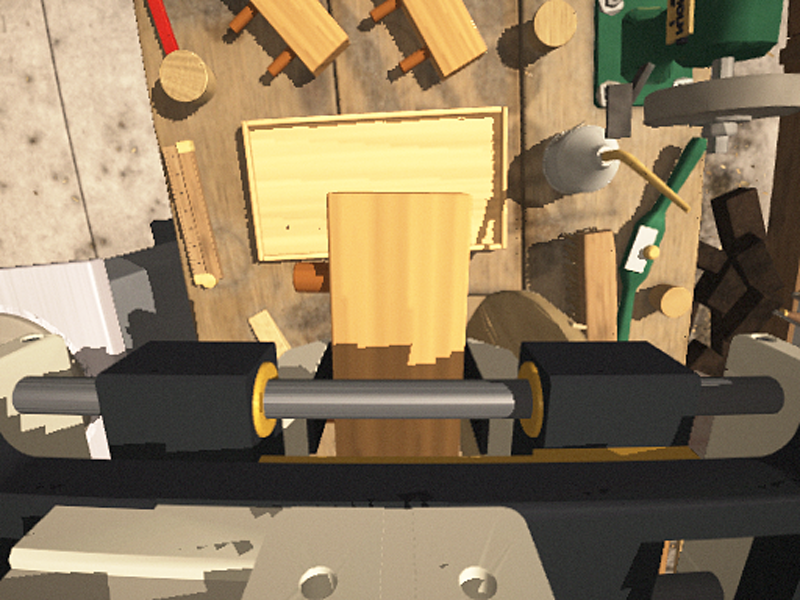

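The tray rim corners are at (242,123), (508,107), (508,247), (260,262). The oil can is at (578,160) with its spout reaching (688,210), and both waiting boards show at the top.

Run:
```python
from h import *
np.set_printoptions(precision=1,suppress=True)
m,im=pickle.load(open("w4.pkl","rb"));W=lambda c:(np.array(c,float)+.5)*.64-.5
print(fitboard(m,W([(242,123),(508,107),(508,247),(260,262)]),z=16,x0=(500,214,16,-.05),M=((-140,75),(140,75),(140,-75),(-140,-75))))
print(p2w(m,W([(544,165),(578,190),(620,160),(578,125)]),60))
print(p2w(m,W([(544,165),(578,190),(620,160),(578,125)]),10))
print(p2w(m,W([(570,15),(595,100)]),0), p2w(m,W([(645,110)]),150))
```

```text
(array([507.6, 216.8,  -0. ]), array([-0.3, -0.3,  0.2, -0.9,  0. ,  1. ,  0.1,  0.4]))
[[671.6 226.   60. ]
 [705.7 200.   60. ]
 [747.1 226.2  60. ]
 [704.6 261.1  60. ]]
[[688.3 227.2  10. ]
 [726.4 198.1  10. ]
 [772.5 227.4  10. ]
 [725.1 266.3  10. ]]
[[719.9 377.7   0. ]
 [747.6 292.2   0. ]] [[719.4 259.8 150. ]]
```

Tray centre is (507.6,217), and the oil can's near side is at x≈672. I'll lower the board at x≈566, which keeps the gripper body clear of the can, and release it. Then I'll push it further in with closed fingers.

Emit:
carry_out:
  plan:
    - {"tx": 15,"ty": 21,"tz": -40,"rx": 0,"ry": 0,"rz": 0.02}
    - {"tx": 15,"ty": 21,"tz": -40,"rx": 0,"ry": 0,"rz": 0.02}
    - {"tx": 15.5,"ty": 21,"tz": -40,"rx": 0,"ry": 0,"rz": 0}
    - {"tx": 0,"ty": 0,"tz": -45,"rx": 0,"ry": 0,"rz": 0}
    - {"tx": 0,"ty": 0,"tz": -45,"rx": 0,"ry": 0,"rz": 0}
    - {"tx": 0,"ty": 0,"tz": -40,"rx": 0,"ry": 0,"rz": 0}
    - {"tx": 0,"ty": 0,"tz": -30,"rx": 0,"ry": 0,"rz": 0}
    - {"tx": 0,"ty": 0,"tz": -15,"rx": 0,"ry": 0,"rz": 0}
    - {"tx": 0,"ty": 0,"tz": -10,"rx": 0,"ry": 0,"rz": 0}
    - {"tx": 0,"ty": 0,"tz": -6,"rx": 0,"ry": 0,"rz": 0}
    - {"tx": 0,"ty": 0,"tz": 0,"rx": 0,"ry": 0,"rz": 0}

```text
time: 13.5
tool_pos: [566.4, 209.6, 21.3]
tcp_rot: [3.141, -0.0, 1.536]
contact_force: [0.6, 0.0, -1.4]
grip_width: 49.3
finger_force: 30.0
```

Emit:
carry_out:
  plan:
    - {"tx": 0,"ty": 0,"tz": 0,"rx": 0,"ry": 0,"rz": 0}
    - {"tx": 0,"ty": 0,"tz": 0,"rx": 0,"ry": 0,"rz": 0}
    - {"tx": 0,"ty": 0,"tz": 10,"rx": 0,"ry": 0,"rz": 0}
    - {"tx": 0,"ty": 0,"tz": 20,"rx": 0,"ry": 0,"rz": 0}
    - {"tx": -10,"ty": 0,"tz": 20,"rx": 0,"ry": 0,"rz": 0}
  gripper: 0.3

```text
time: 14.0
tool_pos: [557.1, 209.5, 72.3]
tcp_rot: [3.14, -0.0, 1.535]
contact_force: [0.1, 0.7, 0.8]
grip_width: 64.0
finger_force: 0.0
```

Emit:
carry_out:
  plan:
    - {"tx": -15,"ty": 2,"tz": 0,"rx": 0,"ry": 0,"rz": 0}
    - {"tx": -15,"ty": 2,"tz": 0,"rx": 0,"ry": 0,"rz": 0}
    - {"tx": -10,"ty": 2,"tz": 0,"rx": 0,"ry": 0,"rz": 0}
    - {"tx": -6,"ty": 0,"tz": 0,"rx": 0,"ry": 0,"rz": 0}
    - {"tx": 0,"ty": 0,"tz": -30,"rx": 0,"ry": 0,"rz": 0}
    - {"tx": 0,"ty": 0,"tz": -24,"rx": 0,"ry": 0,"rz": 0}
    - {"tx": 7,"ty": 0,"tz": 0,"rx": 0,"ry": 0,"rz": 0}
    - {"tx": 7,"ty": 0,"tz": 0,"rx": 0,"ry": 0,"rz": 0}
    - {"tx": 7,"ty": 0,"tz": 0,"rx": 0,"ry": 0,"rz": 0}
    - {"tx": 7,"ty": 0,"tz": 0,"rx": 0,"ry": 0,"rz": 0}
    - {"tx": 4,"ty": 0,"tz": 0,"rx": 0,"ry": 0,"rz": 0}
    - {"tx": 0,"ty": 0,"tz": 0,"rx": 0,"ry": 0,"rz": 0}
  gripper: 1

```text
time: 15.2
tool_pos: [543.3, 215.6, 17.7]
tcp_rot: [3.139, -0.001, 1.536]
contact_force: [-0.3, -0.4, 4.9]
grip_width: 0.6
finger_force: 1.7
```

Board placed and pushed over. Now looking at the waiting boards from close by.

Emit:
carry_out:
  plan:
    - {"tx": -3,"ty": 0,"tz": 30,"rx": 0,"ry": 0,"rz": 0}
    - {"tx": 0,"ty": 0,"tz": 45,"rx": 0,"ry": 0,"rz": 0}
    - {"tx": 0,"ty": 0,"tz": 45,"rx": 0,"ry": 0,"rz": 0}
    - {"tx": 7,"ty": 18,"tz": 20,"rx": 0,"ry": 0,"rz": 0.087}
    - {"tx": 7,"ty": 18,"tz": 20,"rx": 0,"ry": 0,"rz": 0.087}
    - {"tx": 7,"ty": 18,"tz": 20,"rx": 0,"ry": 0,"rz": 0.087}
    - {"tx": 7,"ty": 18,"tz": 20,"rx": 0,"ry": 0,"rz": 0.087}
    - {"tx": 7,"ty": 18,"tz": 20,"rx": 0,"ry": 0,"rz": 0.087}
    - {"tx": 7,"ty": 16,"tz": 20,"rx": 0,"ry": 0,"rz": 0.087}
    - {"tx": 0,"ty": 0,"tz": 0,"rx": 0,"ry": 0,"rz": 0}
    - {"tx": 0,"ty": 0,"tz": 0,"rx": 0,"ry": 0,"rz": 0}
    - {"tx": 0,"ty": 0,"tz": 0,"rx": 0,"ry": 0,"rz": 0}
  gripper: 0.15

```text
time: 16.4
tool_pos: [580.4, 320.5, 255.3]
tcp_rot: [-3.139, 0.0, 2.056]
contact_force: [0.1, 0.8, -0.3]
grip_width: 77.9
finger_force: 0.0
```

```bash
python3 -c "from h import *;snap('w5')"
```

```text
16.45 [580.5 320.5 255.4] [-3.139  0.     2.056] [ 0.39  0.59  1.04 -0.    1.51 -0.1 ]
```

View pics/w5.png

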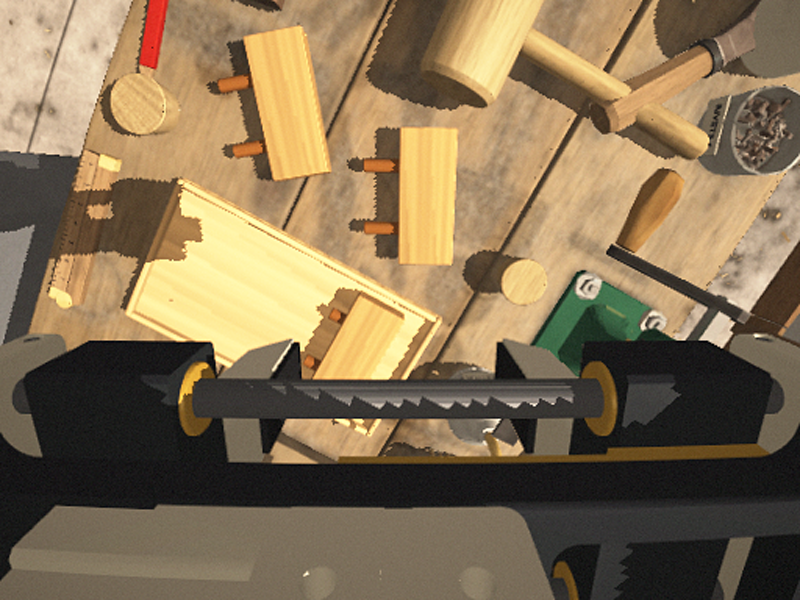

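b1's corners are at (400,127), (457,127), (453,265), (400,264) with dowels to the left. b2 is at (245,38), (301,27), (329,172), (274,180). The done board lies in the tray.

Run:
```python
from h import *
m,im=pickle.load(open("w5.pkl","rb"));W=lambda c:(np.array(c,float)+.5)*.64-.5
np.set_printoptions(precision=3,suppress=True)
print(fitboard(m,W([(400,127),(457,127),(453,265),(400,264)]),z=24,x0=(573,381,24,.49)))
print(fitboard(m,W([(245,38),(301,27),(329,172),(274,180)]),z=24,x0=(429,394,24,.65)))
print(p2w(m,W([(405,291),(442,318),(375,437)]),30))
```

```text
(array([578.524, 385.097,   0.486]), array([-0.3,  0. ,  0.4,  0.1,  0.2, -0.4, -0.4,  0.2]))
(array([435.285, 397.071,   0.64 ]), array([-0.8, -0.7,  0.7, -0.9,  0.1,  0.5,  0.1,  1.3]))
[[600.161 301.589  30.   ]
 [643.352 294.762  30.   ]
 [645.534 151.195  30.   ]]
```

Emit:
carry_out:
  plan:
    - {"tx": 0.7,"ty": 24,"tz": -40,"rx": 0,"ry": 0,"rz": 0}
    - {"tx": 0.5,"ty": 24,"tz": -40,"rx": 0,"ry": 0,"rz": 0}
    - {"tx": 0.5,"ty": 9.5,"tz": -45,"rx": 0,"ry": 0,"rz": 0}
    - {"tx": 0,"ty": 0,"tz": -45,"rx": 0,"ry": 0,"rz": 0}
    - {"tx": 0,"ty": 0,"tz": -40,"rx": 0,"ry": 0,"rz": 0}
    - {"tx": 0,"ty": 0,"tz": -20,"rx": 0,"ry": 0,"rz": 0}
    - {"tx": 0,"ty": 0,"tz": -12,"rx": 0,"ry": 0,"rz": 0}
    - {"tx": 0,"ty": 0,"tz": 0,"rx": 0,"ry": 0,"rz": 0}

```text
time: 17.25
tool_pos: [581.8, 377.9, 12.7]
tcp_rot: [-3.138, 0.0, 2.057]
contact_force: [0.0, -0.1, 0.6]
grip_width: 78.4
finger_force: 0.0
```

Emit:
carry_out:
  plan:
    - {"tx": 0,"ty": 0,"tz": 0,"rx": 0,"ry": 0,"rz": 0}
    - {"tx": 0,"ty": 0,"tz": 0,"rx": 0,"ry": 0,"rz": 0}
    - {"tx": 0,"ty": 0,"tz": 0,"rx": 0,"ry": 0,"rz": 0}
    - {"tx": 0,"ty": 0,"tz": 0,"rx": 0,"ry": 0,"rz": 0}
    - {"tx": 0,"ty": 0,"tz": 0,"rx": 0,"ry": 0,"rz": 0}
  gripper: 1

```text
time: 17.75
tool_pos: [582.9, 379.0, 15.8]
tcp_rot: [3.141, 0.0, 2.058]
contact_force: [-2.3, -2.0, 5.7]
grip_width: 49.5
finger_force: 30.0
```

Emit:
carry_out:
  plan:
    - {"tx": 0,"ty": 0,"tz": 10,"rx": 0,"ry": 0,"rz": 0}
    - {"tx": 0,"ty": 0,"tz": 20,"rx": 0,"ry": 0,"rz": 0}
    - {"tx": 0,"ty": 0,"tz": 40,"rx": 0,"ry": 0,"rz": 0}
    - {"tx": 0,"ty": 0,"tz": 45,"rx": 0,"ry": 0,"rz": 0}
    - {"tx": -20,"ty": -25,"tz": 38,"rx": 0,"ry": 0,"rz": -0.095}
    - {"tx": -20,"ty": -25,"tz": 38,"rx": 0,"ry": 0,"rz": -0.095}
    - {"tx": -20,"ty": -25,"tz": 38,"rx": 0,"ry": 0,"rz": -0.095}
    - {"tx": -20,"ty": -25,"tz": 38,"rx": 0,"ry": 0,"rz": -0.095}
    - {"tx": -20,"ty": -25,"tz": 38,"rx": 0,"ry": 0,"rz": -0.095}
    - {"tx": -10,"ty": -40,"tz": 12,"rx": 0,"ry": 0,"rz": -0.032}
    - {"tx": -10,"ty": -40,"tz": 0,"rx": 0,"ry": 0,"rz": -0.032}
    - {"tx": -10,"ty": -45,"tz": 0,"rx": 0,"ry": 0,"rz": -0.032}

```text
time: 18.95
tool_pos: [452.2, 128.1, 332.9]
tcp_rot: [3.139, -0.001, 1.487]
contact_force: [0.4, -0.9, -1.2]
grip_width: 49.4
finger_force: 30.0
```

Emit:
carry_out:
  plan:
    - {"tx": 0,"ty": -45,"tz": 0,"rx": 0,"ry": 0,"rz": 0}
    - {"tx": 0,"ty": -45,"tz": 0,"rx": 0,"ry": 0,"rz": 0}
    - {"tx": 0,"ty": -45,"tz": 0,"rx": 0,"ry": 0,"rz": 0}
    - {"tx": 0,"ty": -45,"tz": 0,"rx": 0,"ry": 0,"rz": 0}
    - {"tx": 0,"ty": -45,"tz": 0,"rx": 0,"ry": 0,"rz": 0}
    - {"tx": 0,"ty": -45,"tz": 0,"rx": 0,"ry": 0,"rz": 0}
    - {"tx": 0,"ty": -45,"tz": 0,"rx": 0,"ry": 0,"rz": 0}
    - {"tx": 16,"ty": -40,"tz": 0,"rx": 0,"ry": 0,"rz": 0}
    - {"tx": 16,"ty": -40,"tz": 0,"rx": 0,"ry": 0,"rz": 0}
    - {"tx": 16,"ty": -40,"tz": 0,"rx": 0,"ry": 0,"rz": 0}
    - {"tx": 17,"ty": -40,"tz": 0,"rx": 0,"ry": 0,"rz": 0}
    - {"tx": 0,"ty": 0,"tz": 0,"rx": 0,"ry": 0,"rz": 0}

```text
time: 20.15
tool_pos: [518.2, -350.5, 329.0]
tcp_rot: [-3.14, -0.0, 1.483]
contact_force: [-0.2, 1.1, -1.7]
grip_width: 49.4
finger_force: 30.0
```

Emit:
carry_out:
  plan:
    - {"tx": 0,"ty": 0,"tz": -40,"rx": 0,"ry": 0,"rz": 0}
    - {"tx": 0,"ty": 0,"tz": -40,"rx": 0,"ry": 0,"rz": 0}
    - {"tx": 0,"ty": 0,"tz": -40,"rx": 0,"ry": 0,"rz": 0}
    - {"tx": 0,"ty": 0,"tz": 0,"rx": 0,"ry": 0,"rz": 0}
    - {"tx": 0,"ty": 0,"tz": 0,"rx": 0,"ry": 0,"rz": 0}

```text
time: 20.65
tool_pos: [518.0, -345.7, 213.0]
tcp_rot: [3.141, 0.0, 1.487]
contact_force: [-0.5, -0.4, -1.0]
grip_width: 49.3
finger_force: 30.0
```

```bash
python3 -c "
from h import *
for i in range(3): bot.capture('top'); o=bot.get_obs(); print(o['tool_pos'].round(1),o['tcp_rot'].round(3),o['grip_width'])"
```

```text
[ 518.7 -346.3  214.5] [3.138e+00 2.000e-03 1.487e+00] 49.40863504204897
[ 518.9 -346.6  215. ] [3.137e+00 3.000e-03 1.487e+00] 49.74903698252066
[ 518.9 -346.7  214.9] [3.137e+00 3.000e-03 1.487e+00] 50.01608731218158
```

Emit:
carry_out:
  plan:
    - {"tx": -1.5,"ty": -20.2,"tz": -20,"rx": 0,"ry": 0,"rz": 0.003}
    - {"tx": 0,"ty": 0,"tz": -40,"rx": 0,"ry": 0,"rz": 0}
    - {"tx": 0,"ty": 0,"tz": -30,"rx": 0,"ry": 0,"rz": 0}
    - {"tx": 0,"ty": 0,"tz": -20,"rx": 0,"ry": 0,"rz": 0}
    - {"tx": 0,"ty": 0,"tz": -10,"rx": 0,"ry": 0,"rz": 0}
    - {"tx": 0,"ty": 0,"tz": -7,"rx": 0,"ry": 0,"rz": 0}
    - {"tx": 0,"ty": 0,"tz": -5,"rx": 0,"ry": 0,"rz": 0}
    - {"tx": 0,"ty": 0,"tz": -5,"rx": 0,"ry": 0,"rz": 0}
    - {"tx": 0,"ty": 0,"tz": 0,"rx": 0,"ry": 0,"rz": 0}

```text
time: 21.7
tool_pos: [516.3, -366.5, 75.3]
tcp_rot: [3.141, 0.001, 1.49]
contact_force: [-2.1, 0.3, -1.2]
grip_width: 49.5
finger_force: 30.0
```

Emit:
carry_out:
  plan:
    - {"tx": 0,"ty": 0,"tz": -3,"rx": 0,"ry": 0,"rz": 0}
    - {"tx": 0,"ty": 0,"tz": 0,"rx": 0,"ry": 0,"rz": 0}

```text
time: 21.9
tool_pos: [516.4, -366.7, 73.8]
tcp_rot: [3.14, 0.002, 1.49]
contact_force: [-5.4, 1.2, 10.0]
grip_width: 49.9
finger_force: 30.0
```

Emit:
carry_out:
  plan:
    - {"tx": 0,"ty": 0,"tz": 0,"rx": 0,"ry": 0,"rz": 0}
    - {"tx": 0,"ty": 0,"tz": 0,"rx": 0,"ry": 0,"rz": 0}
    - {"tx": 0,"ty": 0,"tz": 0,"rx": 0,"ry": 0,"rz": 0}
    - {"tx": 0,"ty": 0,"tz": 15,"rx": 0,"ry": 0,"rz": 0}
    - {"tx": 0,"ty": 0,"tz": 30,"rx": 0,"ry": 0,"rz": 0}
    - {"tx": 0,"ty": -15,"tz": 40,"rx": 0,"ry": 0,"rz": 0}
    - {"tx": 0,"ty": -25,"tz": 30,"rx": 0,"ry": 0,"rz": 0}
    - {"tx": 0,"ty": -20,"tz": 30,"rx": 0,"ry": 0,"rz": 0}
    - {"tx": 0,"ty": 0,"tz": 0,"rx": 0,"ry": 0,"rz": 0}
    - {"tx": 0,"ty": 0,"tz": 0,"rx": 0,"ry": 0,"rz": 0}
  gripper: 0.3

```text
time: 22.9
tool_pos: [516.3, -426.4, 216.7]
tcp_rot: [3.141, 0.0, 1.489]
contact_force: [-0.9, 0.4, 0.3]
grip_width: 64.0
finger_force: 0.0
```

```bash
python3 -c "
from h import *;snap('w6')
im=pickle.load(open('w6.pkl','rb'))[1]
cv2.imwrite('pics/w6c.png',cv2.resize(im[0:240,130:370,::-1],(600,600),interpolation=cv2.INTER_CUBIC))"
```

```text
22.95 [ 516.1 -425.5  215.5] [-3.14e+00 -2.00e-03  1.49e+00] [-0.8   0.62  1.09  0.    1.43 -0.72]
```

View pics/w6c.png

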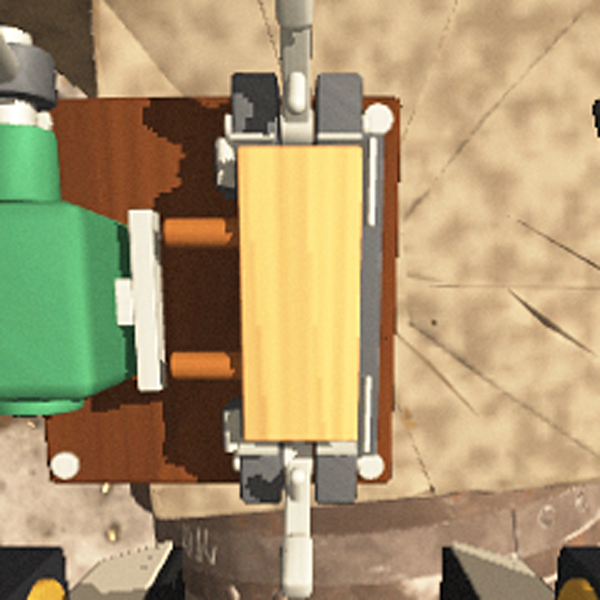

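Run:
```python
from h import *
m,im=pickle.load(open("w6.pkl","rb"))
np.set_printoptions(precision=3,suppress=True)
P=(np.array([(238,146),(363,146),(357,441),(243,441)])+.5)/2.5+[129.5,-.5]
print(fitboard(m,P),fitboard(m,P,z=82.4))
```

```text
(array([ 519.517, -357.525,   -0.086,   81.974]), array([-0.1, -0.1,  0.1,  0.1,  0. ,  0.1,  0. , -0.1])) (array([ 519.523, -357.54 ,   -0.086]), array([-0.2, -0.2,  0.1,  0.1,  0.1,  0.2,  0. , -0. ]))
```

Board lies properly on the raised toes. Now I'll swing the right lever in from outside.

Emit:
carry_out:
  plan:
    - {"tx": -1,"ty": -8.7,"tz": 0,"rx": 0,"ry": 0,"rz": -0.143}
    - {"tx": -1,"ty": -8.7,"tz": 0,"rx": 0,"ry": 0,"rz": -0.143}
    - {"tx": -1,"ty": -8.7,"tz": 0,"rx": 0,"ry": 0,"rz": -0.143}
    - {"tx": -1,"ty": -8.7,"tz": 0,"rx": 0,"ry": 0,"rz": -0.143}
    - {"tx": -1,"ty": -8.7,"tz": 0,"rx": 0,"ry": 0,"rz": -0.143}
    - {"tx": -1,"ty": -8.7,"tz": 0,"rx": 0,"ry": 0,"rz": -0.143}
    - {"tx": -1,"ty": -8.7,"tz": 0,"rx": 0,"ry": 0,"rz": -0.143}
    - {"tx": -1,"ty": -8.7,"tz": 0,"rx": 0,"ry": 0,"rz": -0.143}
    - {"tx": -1,"ty": -8.7,"tz": 0,"rx": 0,"ry": 0,"rz": -0.143}
    - {"tx": -1,"ty": -8.7,"tz": 0,"rx": 0,"ry": 0,"rz": -0.143}
    - {"tx": -0.7,"ty": -8.5,"tz": 0,"rx": 0,"ry": 0,"rz": -0.14}
    - {"tx": 0,"ty": 0,"tz": -20,"rx": 0,"ry": 0,"rz": 0}
  gripper: 1

```text
time: 24.15
tool_pos: [506.2, -522.4, 197.4]
tcp_rot: [3.139, -0.002, -0.084]
contact_force: [-0.0, -0.2, 0.3]
grip_width: 0.4
finger_force: 0.0
```

Emit:
carry_out:
  plan:
    - {"tx": 0,"ty": 0,"tz": -40,"rx": 0,"ry": 0,"rz": 0}
    - {"tx": 0,"ty": 0,"tz": -40,"rx": 0,"ry": 0,"rz": 0}
    - {"tx": 0,"ty": 0,"tz": -30,"rx": 0,"ry": 0,"rz": 0}
    - {"tx": 0,"ty": 0,"tz": -13,"rx": 0,"ry": 0,"rz": 0}
    - {"tx": 0,"ty": 0,"tz": 0,"rx": 0,"ry": 0,"rz": 0}
    - {"tx": 0.7,"ty": 8,"tz": 0,"rx": 0,"ry": 0,"rz": 0}
    - {"tx": 0.7,"ty": 8,"tz": 0,"rx": 0,"ry": 0,"rz": 0}
    - {"tx": 0.7,"ty": 8,"tz": 0,"rx": 0,"ry": 0,"rz": 0}
    - {"tx": 0.7,"ty": 8,"tz": 0,"rx": 0,"ry": 0,"rz": 0}

```text
time: 25.05
tool_pos: [509.2, -497.1, 80.7]
tcp_rot: [3.123, -0.008, -0.08]
contact_force: [-8.9, -23.5, 23.8]
grip_width: 0.6
finger_force: 13.1
```

Emit:
carry_out:
  plan:
    - {"tx": 0.7,"ty": 8,"tz": 0,"rx": 0,"ry": 0,"rz": 0}
    - {"tx": 0.7,"ty": 8,"tz": 0,"rx": 0,"ry": 0,"rz": 0}
    - {"tx": 0.5,"ty": 6,"tz": 0,"rx": 0,"ry": 0,"rz": 0}

```text
time: 25.35
tool_pos: [511.5, -469.6, 78.0]
tcp_rot: [3.135, -0.006, -0.081]
contact_force: [-0.4, -4.2, 4.4]
grip_width: 0.3
finger_force: 2.3
```

Emit:
carry_out:
  plan:
    - {"tx": 0.4,"ty": 4,"tz": 0,"rx": 0,"ry": 0,"rz": 0}
    - {"tx": 0.2,"ty": 3,"tz": 0,"rx": 0,"ry": 0,"rz": 0}
    - {"tx": 0,"ty": 0,"tz": 0,"rx": 0,"ry": 0,"rz": 0}

```text
time: 25.65
tool_pos: [511.4, -461.1, 74.7]
tcp_rot: [3.139, -0.001, -0.08]
contact_force: [0.7, -4.5, 3.4]
grip_width: 0.5
finger_force: 2.6
```

Emit:
carry_out:
  plan:
    - {"tx": 0.2,"ty": 2,"tz": 0,"rx": 0,"ry": 0,"rz": 0}
    - {"tx": 0,"ty": 0,"tz": 0,"rx": 0,"ry": 0,"rz": 0}

```text
time: 25.85
tool_pos: [511.4, -460.9, 74.8]
tcp_rot: [3.137, -0.002, -0.08]
contact_force: [-0.0, -10.9, 5.1]
grip_width: 0.1
finger_force: 5.2
```

Emit:
carry_out:
  plan:
    - {"tx": 0.2,"ty": 2,"tz": 0,"rx": 0,"ry": 0,"rz": 0}
    - {"tx": 0,"ty": 0,"tz": 0,"rx": 0,"ry": 0,"rz": 0}

```text
time: 26.05
tool_pos: [511.4, -460.8, 74.9]
tcp_rot: [3.134, -0.003, -0.081]
contact_force: [-0.5, -15.7, 1.8]
grip_width: 0.5
finger_force: 8.1
```

Run:
```python
from h import *
np.set_printoptions(precision=0,suppress=True)
m=bot.camera_model("top");ms=bot.camera_model("scene")
W=lambda c:(np.array(c,float)+.5)*.64-.5
print(p2w(m,W([(405,292),(380,289),(430,289)]),0));print(p2w(m,W([(405,236)]),290));print(p2w(m,W([(338,262),(470,266)]),145))
# scene: cask right edge, top, bottom-ish
for uv,z in (((388,233),290),((431,285),145),((385,338),0)): print(p2w(ms,W([uv]),z))
```

```text
[[579. -21.   0.]
 [586.  37.   0.]
 [587. -79.   0.]]
[[646. -16. 290.]]
[[ 622.  122.  145.]
 [ 617. -155.  145.]]
[[626. -30. 290.]]
[[ 563. -118.  145.]]
[[630. -17.   0.]]
```

The cask leans back, starting at about x 579 at its base, so the left side is clear. Now the left lever.

Emit:
carry_out:
  plan:
    - {"tx": -0.8,"ty": -12,"tz": 0,"rx": 0,"ry": 0,"rz": 0}
    - {"tx": 0,"ty": 0,"tz": 40,"rx": 0,"ry": 0,"rz": 0}
    - {"tx": 0,"ty": 0,"tz": 38,"rx": 0,"ry": 0,"rz": 0}
    - {"tx": 2.3,"ty": 39,"tz": 0,"rx": 0,"ry": 0,"rz": 0}
    - {"tx": 2.3,"ty": 39,"tz": 0,"rx": 0,"ry": 0,"rz": 0}
    - {"tx": 2.3,"ty": 39,"tz": 0,"rx": 0,"ry": 0,"rz": 0}
    - {"tx": 2.3,"ty": 39,"tz": 0,"rx": 0,"ry": 0,"rz": 0}
    - {"tx": 2.3,"ty": 39,"tz": 0,"rx": 0,"ry": 0,"rz": 0}
    - {"tx": 2.3,"ty": 39,"tz": 0,"rx": 0,"ry": 0,"rz": 0}
    - {"tx": 2.3,"ty": 36,"tz": 0,"rx": 0,"ry": 0,"rz": 0}
    - {"tx": 0,"ty": 0,"tz": 0,"rx": 0,"ry": 0,"rz": 0}
    - {"tx": 0,"ty": 0,"tz": 0,"rx": 0,"ry": 0,"rz": 0}

```text
time: 27.25
tool_pos: [526.3, -197.5, 151.2]
tcp_rot: [-3.141, 0.002, -0.078]
contact_force: [1.4, -0.4, 0.7]
grip_width: 0.4
finger_force: 0.0
```

Emit:
carry_out:
  plan:
    - {"tx": 0,"ty": 0,"tz": -35,"rx": 0,"ry": 0,"rz": 0}
    - {"tx": 0,"ty": 0,"tz": -30,"rx": 0,"ry": 0,"rz": 0}
    - {"tx": 0,"ty": 0,"tz": -13,"rx": 0,"ry": 0,"rz": 0}
    - {"tx": 0,"ty": 0,"tz": 0,"rx": 0,"ry": 0,"rz": 0}

```text
time: 27.65
tool_pos: [525.3, -198.9, 71.7]
tcp_rot: [-3.14, 0.004, -0.081]
contact_force: [-0.7, -0.4, 0.8]
grip_width: 0.6
finger_force: 0.0
```

Emit:
carry_out:
  plan:
    - {"tx": -0.5,"ty": -6,"tz": 0,"rx": 0,"ry": 0,"rz": 0}
    - {"tx": -0.5,"ty": -6,"tz": 0,"rx": 0,"ry": 0,"rz": 0}
    - {"tx": -0.5,"ty": -6,"tz": 0,"rx": 0,"ry": 0,"rz": 0}
    - {"tx": -0.5,"ty": -6,"tz": 0,"rx": 0,"ry": 0,"rz": 0}
    - {"tx": -0.5,"ty": -6,"tz": 0,"rx": 0,"ry": 0,"rz": 0}

```text
time: 28.15
tool_pos: [526.1, -219.7, 79.1]
tcp_rot: [-3.127, -0.003, -0.081]
contact_force: [-1.9, 59.8, 57.5]
grip_width: 0.3
finger_force: 32.2
```

Emit:
carry_out:
  plan:
    - {"tx": -0.5,"ty": -6,"tz": 0,"rx": 0,"ry": 0,"rz": 0}
    - {"tx": -0.5,"ty": -6,"tz": 0,"rx": 0,"ry": 0,"rz": 0}
    - {"tx": -0.5,"ty": -6,"tz": 0,"rx": 0,"ry": 0,"rz": 0}
    - {"tx": -0.5,"ty": -6,"tz": 0,"rx": 0,"ry": 0,"rz": 0}
    - {"tx": -0.5,"ty": -3.5,"tz": 0,"rx": 0,"ry": 0,"rz": 0}
    - {"tx": 0,"ty": 0,"tz": 0,"rx": 0,"ry": 0,"rz": 0}

```text
time: 28.75
tool_pos: [522.0, -256.9, 74.4]
tcp_rot: [3.141, -0.001, -0.081]
contact_force: [0.9, 3.0, 1.7]
grip_width: 0.5
finger_force: 1.5
```

Emit:
carry_out:
  plan:
    - {"tx": -0.2,"ty": -2,"tz": 0,"rx": 0,"ry": 0,"rz": 0}
    - {"tx": 0,"ty": 0,"tz": 0,"rx": 0,"ry": 0,"rz": 0}

```text
time: 28.95
tool_pos: [521.8, -257.1, 74.3]
tcp_rot: [-3.14, -0.001, -0.081]
contact_force: [2.7, 10.1, 7.2]
grip_width: 0.1
finger_force: 5.4
```

Emit:
carry_out:
  plan:
    - {"tx": 0.8,"ty": 12,"tz": 0,"rx": 0,"ry": 0,"rz": 0}
    - {"tx": 0,"ty": 0,"tz": 40,"rx": 0,"ry": 0,"rz": 0}
    - {"tx": 0,"ty": 0,"tz": 40,"rx": 0,"ry": 0,"rz": 0}
    - {"tx": 0,"ty": 0,"tz": 40,"rx": 0,"ry": 0,"rz": 0}
    - {"tx": 0,"ty": 0,"tz": 40,"rx": 0,"ry": 0,"rz": 0}
    - {"tx": -11,"ty": -13,"tz": 10,"rx": 0,"ry": 0,"rz": 0.147}
    - {"tx": -11,"ty": -13,"tz": 10,"rx": 0,"ry": 0,"rz": 0.147}
    - {"tx": -11,"ty": -13,"tz": 10,"rx": 0,"ry": 0,"rz": 0.147}
    - {"tx": -11,"ty": -13,"tz": 10,"rx": 0,"ry": 0,"rz": 0.147}
    - {"tx": -11,"ty": -13,"tz": 10,"rx": 0,"ry": 0,"rz": 0.147}
    - {"tx": -11,"ty": -13,"tz": 10,"rx": 0,"ry": 0,"rz": 0.147}
    - {"tx": -12,"ty": -11,"tz": 10,"rx": 0,"ry": 0,"rz": 0.147}

```text
time: 30.15
tool_pos: [443.2, -336.1, 303.5]
tcp_rot: [-3.141, 0.001, 0.954]
contact_force: [1.0, -0.2, 0.3]
grip_width: 0.8
finger_force: 0.0
```

Emit:
carry_out:
  plan:
    - {"tx": 0,"ty": 0,"tz": 0,"rx": 0,"ry": 0,"rz": 0.135}
    - {"tx": 0,"ty": 0,"tz": 0,"rx": 0,"ry": 0,"rz": 0.135}
    - {"tx": 0,"ty": 0,"tz": 0,"rx": 0,"ry": 0,"rz": 0.135}
    - {"tx": 0,"ty": 0,"tz": 0,"rx": 0,"ry": 0,"rz": 0.135}
    - {"tx": 0,"ty": 0,"tz": 0,"rx": 0,"ry": 0,"rz": 0}
    - {"tx": 0,"ty": 0,"tz": 0,"rx": 0,"ry": 0,"rz": 0}
    - {"tx": 0,"ty": 0,"tz": 0,"rx": 0,"ry": 0,"rz": 0}
  gripper: 0.35

```text
time: 30.85
tool_pos: [444.0, -335.3, 303.5]
tcp_rot: [-3.141, 0.0, 1.486]
contact_force: [-0.6, 0.6, -0.5]
grip_width: 52.0
finger_force: 0.0
```

Run:
```python
from h import *
snap('w7')
m,im=pickle.load(open('w7.pkl','rb'))
hs=cv2.cvtColor(im,cv2.COLOR_RGB2HSV)
k=((hs[...,0]<14)&(hs[...,1]>150)&(hs[...,2]>110)).astype(np.uint8)
n,l,st,c=cv2.connectedComponentsWithStats(k)
for i in range(1,n):
    if st[i,4]>60: print(st[i],c[i].round(1),cv2.minAreaRect(np.argwhere(l==i)[:,::-1].astype(np.float32)))
print(w2p(m,[[448.9,-266.7,217]]))
# crops saved: include levers
cv2.imwrite('pics/w7c.png',cv2.resize(im[0:240,110:410,::-1],(750,600),interpolation=cv2.INTER_CUBIC))
```

```text
30.9 [ 444.1 -335.2  303.6] [-3.141  0.     1.487] [-0.78  0.36  1.29 -0.    1.49 -0.7 ]
[149   0  47  26 897] [172.3  11. ] ((172.0, 12.5), (25.0, 46.0), 90.0)
[ 234   80   50   81 1435] [248.1 119.9] ((258.784912109375, 119.74430847167969), (80.3039321899414, 48.6502685546875), 88.85424041748047)
[267 155  20   9 134] [276.1 159.3] ((276.5, 159.0), (8.0, 19.0), 90.0)
[266 192  20   8 115] [274.9 195.6] ((275.5, 195.5), (19.0, 7.0), 0.0)
[220 202  46  25 491] [246.  217.9] ((242.5, 214.0), (45.0, 24.0), 0.0)
[[250.71758152 120.11755044]]
```

View pics/w7c.png

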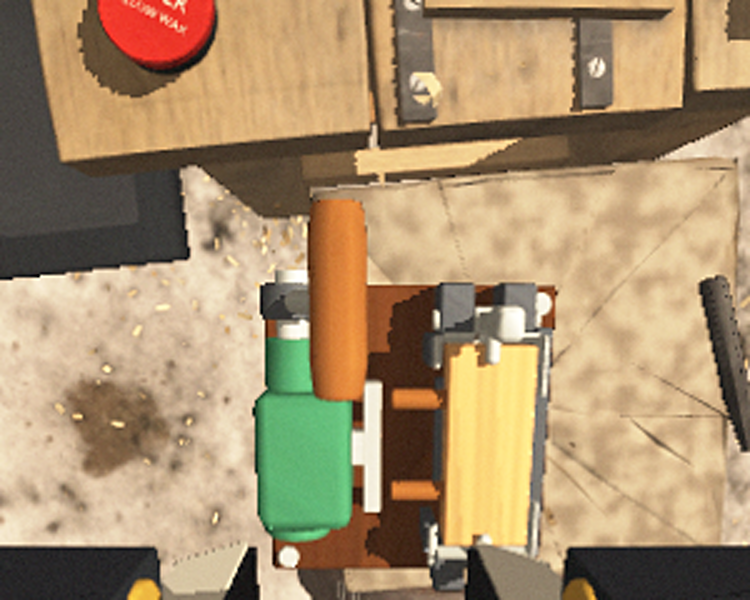

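The grip appears at crop (338,298) and both thumb pieces are upright, so it sits at about (444,−267,220). Grasping the handle.

Emit:
carry_out:
  plan:
    - {"tx": 0,"ty": 34,"tz": 0,"rx": 0,"ry": 0,"rz": 0}
    - {"tx": 0,"ty": 34,"tz": 0,"rx": 0,"ry": 0,"rz": 0}
    - {"tx": 0,"ty": 0,"tz": -35,"rx": 0,"ry": 0,"rz": 0}
    - {"tx": 0,"ty": 0,"tz": -35,"rx": 0,"ry": 0,"rz": 0}
    - {"tx": 0,"ty": 0,"tz": -22,"rx": 0,"ry": 0,"rz": 0}
    - {"tx": 0,"ty": 0,"tz": -10,"rx": 0,"ry": 0,"rz": 0}
    - {"tx": 0,"ty": 0,"tz": 0,"rx": 0,"ry": 0,"rz": 0}

```text
time: 31.6
tool_pos: [443.8, -266.9, 200.8]
tcp_rot: [-3.14, -0.001, 1.488]
contact_force: [-0.3, 0.3, -0.2]
grip_width: 59.6
finger_force: 0.0
```

Emit:
carry_out:
  plan:
    - {"tx": 0,"ty": 0,"tz": 0,"rx": 0,"ry": 0,"rz": 0}
    - {"tx": 0,"ty": 0,"tz": 0,"rx": 0,"ry": 0,"rz": 0}
    - {"tx": 0,"ty": 0,"tz": 0,"rx": 0,"ry": 0,"rz": 0}
    - {"tx": 0,"ty": 0,"tz": 0,"rx": 0,"ry": 0,"rz": 0}
    - {"tx": 0,"ty": 0,"tz": 0,"rx": 0,"ry": 0,"rz": 0}
  gripper: 1

```text
time: 32.1
tool_pos: [443.7, -267.2, 202.0]
tcp_rot: [-3.141, 0.0, 1.489]
contact_force: [-10.9, -0.5, 4.3]
grip_width: 24.3
finger_force: 5.7
```

Emit:
carry_out:
  plan:
    - {"tx": -1.5,"ty": 0.1,"tz": 0.3,"rx": 0,"ry": 0,"rz": 0}
    - {"tx": 0,"ty": 0,"tz": 0,"rx": 0,"ry": 0,"rz": 0}

```text
time: 32.3
tool_pos: [441.6, -267.1, 202.1]
tcp_rot: [-3.139, 0.0, 1.489]
contact_force: [-6.0, -0.6, 3.0]
grip_width: 20.1
finger_force: 30.0
```

Emit:
carry_out:
  plan:
    - {"tx": -12,"ty": 1,"tz": 2,"rx": 0,"ry": 0,"rz": 0}
    - {"tx": -13,"ty": 1,"tz": 1,"rx": 0,"ry": 0,"rz": 0}
    - {"tx": -13,"ty": 1,"tz": -0.4,"rx": 0,"ry": 0,"rz": 0}
    - {"tx": -12.9,"ty": 1,"tz": -1.7,"rx": 0,"ry": 0,"rz": 0}
    - {"tx": -12.6,"ty": 1,"tz": -3,"rx": 0,"ry": 0,"rz": 0}
    - {"tx": -12.3,"ty": 1,"tz": -4.2,"rx": 0,"ry": 0,"rz": 0}
    - {"tx": 0,"ty": 0,"tz": 0,"rx": 0,"ry": 0,"rz": 0}

```text
time: 33.0
tool_pos: [369.3, -261.6, 197.9]
tcp_rot: [3.132, 0.003, 1.488]
contact_force: [7.2, 4.0, 7.3]
grip_width: 20.2
finger_force: 30.3
```

Emit:
carry_out:
  plan:
    - {"tx": -11.8,"ty": 0.9,"tz": -5.4,"rx": 0,"ry": 0,"rz": 0}
    - {"tx": -9,"ty": 0.7,"tz": -5,"rx": 0,"ry": 0,"rz": 0}
    - {"tx": 0,"ty": 0,"tz": 0,"rx": 0,"ry": 0,"rz": 0}

```text
time: 33.3
tool_pos: [349.3, -260.2, 188.8]
tcp_rot: [3.13, 0.004, 1.488]
contact_force: [5.9, 7.1, 21.0]
grip_width: 20.6
finger_force: 38.2
```

Emit:
carry_out:
  plan:
    - {"tx": -4,"ty": 0.3,"tz": 0,"rx": 0,"ry": 0,"rz": 0}
    - {"tx": -3,"ty": 0.3,"tz": -0.5,"rx": 0,"ry": 0,"rz": 0}
    - {"tx": 0,"ty": 0,"tz": 0,"rx": 0,"ry": 0,"rz": 0}

```text
time: 33.6
tool_pos: [343.8, -259.7, 186.8]
tcp_rot: [3.128, 0.003, 1.487]
contact_force: [16.5, 3.1, 2.1]
grip_width: 20.7
finger_force: 31.8
```

Emit:
carry_out:
  plan:
    - {"tx": -2.5,"ty": 0.2,"tz": -0.5,"rx": 0,"ry": 0,"rz": 0}
    - {"tx": 0,"ty": 0,"tz": 0,"rx": 0,"ry": 0,"rz": 0}

```text
time: 33.8
tool_pos: [342.0, -259.5, 186.1]
tcp_rot: [3.127, 0.003, 1.487]
contact_force: [19.9, 3.5, -1.4]
grip_width: 21.0
finger_force: 29.8
```

Emit:
carry_out:
  plan:
    - {"tx": -2.5,"ty": 0.2,"tz": -1,"rx": 0,"ry": 0,"rz": 0}
    - {"tx": 0,"ty": 0,"tz": 0,"rx": 0,"ry": 0,"rz": 0}

```text
time: 34.0
tool_pos: [341.7, -259.6, 185.9]
tcp_rot: [3.122, 0.003, 1.487]
contact_force: [28.3, 5.7, 0.8]
grip_width: 20.8
finger_force: 29.2
```

Stop reached at Δx≈99.6 mm, which matches 0.8 rad. Easing it back.

Emit:
carry_out:
  plan:
    - {"tx": 5,"ty": -0.4,"tz": 1,"rx": 0,"ry": 0,"rz": 0}
    - {"tx": 10,"ty": -0.9,"tz": 5.5,"rx": 0,"ry": 0,"rz": 0}
    - {"tx": 11.5,"ty": -1,"tz": 5,"rx": 0,"ry": 0,"rz": 0}
    - {"tx": 12,"ty": -1,"tz": 4.2,"rx": 0,"ry": 0,"rz": 0}
    - {"tx": 12.5,"ty": -1,"tz": 3,"rx": 0,"ry": 0,"rz": 0}
    - {"tx": 12.9,"ty": -1,"tz": 1.5,"rx": 0,"ry": 0,"rz": 0}
    - {"tx": 13,"ty": -1,"tz": 0.4,"rx": 0,"ry": 0,"rz": 0}
    - {"tx": 13,"ty": -1,"tz": -1,"rx": 0,"ry": 0,"rz": 0}
    - {"tx": 10,"ty": -0.8,"tz": -1.5,"rx": 0,"ry": 0,"rz": 0}
    - {"tx": 4,"ty": -0.3,"tz": -0.6,"rx": 0,"ry": 0,"rz": 0}
    - {"tx": 0,"ty": 0,"tz": 0,"rx": 0,"ry": 0,"rz": 0}

```text
time: 35.1
tool_pos: [438.6, -267.4, 200.5]
tcp_rot: [3.141, 0.001, 1.489]
contact_force: [-1.0, -5.9, 0.0]
grip_width: 19.8
finger_force: 30.0
```

Emit:
carry_out:
  plan:
    - {"tx": 2,"ty": 0.6,"tz": -0.3,"rx": 0,"ry": 0,"rz": 0}
    - {"tx": 1,"ty": 0,"tz": 0,"rx": 0,"ry": 0,"rz": 0}
    - {"tx": 0,"ty": 0,"tz": 0,"rx": 0,"ry": 0,"rz": 0}

```text
time: 35.4
tool_pos: [440.7, -267.6, 200.1]
tcp_rot: [-3.141, 0.002, 1.489]
contact_force: [-2.1, -9.1, -1.7]
grip_width: 20.3
finger_force: 30.0
```

Handle's at rest. Releasing it, then swinging the levers out as before.

Emit:
carry_out:
  plan:
    - {"tx": 0,"ty": 0,"tz": 0,"rx": 0,"ry": 0,"rz": 0}
    - {"tx": 0,"ty": 0,"tz": 0,"rx": 0,"ry": 0,"rz": 0}
    - {"tx": 0,"ty": 0,"tz": 10,"rx": 0,"ry": 0,"rz": 0}
    - {"tx": 0,"ty": 0,"tz": 40,"rx": 0,"ry": 0,"rz": 0}
    - {"tx": 0,"ty": 0,"tz": 45,"rx": 0,"ry": 0,"rz": 0}
  gripper: 0.35

```text
time: 35.9
tool_pos: [440.5, -265.3, 296.2]
tcp_rot: [-3.139, -0.003, 1.489]
contact_force: [0.2, -0.8, 0.1]
grip_width: 55.1
finger_force: 0.0
```

Emit:
carry_out:
  plan:
    - {"tx": 7.3,"ty": -6,"tz": 0,"rx": 0,"ry": 0,"rz": -0.1427}
    - {"tx": 7.3,"ty": -6,"tz": 0,"rx": 0,"ry": 0,"rz": -0.1427}
    - {"tx": 7.3,"ty": -6,"tz": 0,"rx": 0,"ry": 0,"rz": -0.1427}
    - {"tx": 7.3,"ty": -6,"tz": 0,"rx": 0,"ry": 0,"rz": -0.1427}
    - {"tx": 7.3,"ty": -6,"tz": 0,"rx": 0,"ry": 0,"rz": -0.1427}
    - {"tx": 7.3,"ty": -6,"tz": 0,"rx": 0,"ry": 0,"rz": -0.1427}
    - {"tx": 7.3,"ty": -6,"tz": 0,"rx": 0,"ry": 0,"rz": -0.1427}
    - {"tx": 7.3,"ty": -6,"tz": 0,"rx": 0,"ry": 0,"rz": -0.1427}
    - {"tx": 7.3,"ty": -6,"tz": 0,"rx": 0,"ry": 0,"rz": -0.1427}
    - {"tx": 7.3,"ty": -6,"tz": 0,"rx": 0,"ry": 0,"rz": -0.1427}
    - {"tx": 7,"ty": -6,"tz": 0,"rx": 0,"ry": 0,"rz": -0.1427}
    - {"tx": 0,"ty": 0,"tz": -30,"rx": 0,"ry": 0,"rz": 0}
  gripper: 1

```text
time: 37.1
tool_pos: [523.3, -333.7, 269.6]
tcp_rot: [3.137, -0.008, -0.085]
contact_force: [0.3, -0.5, -0.3]
grip_width: 0.4
finger_force: 0.0
```

Emit:
carry_out:
  plan:
    - {"tx": 0,"ty": 0,"tz": -40,"rx": 0,"ry": 0,"rz": 0}
    - {"tx": 0,"ty": 0,"tz": -40,"rx": 0,"ry": 0,"rz": 0}
    - {"tx": 0,"ty": 0,"tz": -40,"rx": 0,"ry": 0,"rz": 0}
    - {"tx": 0,"ty": 0,"tz": -30,"rx": 0,"ry": 0,"rz": 0}
    - {"tx": 0,"ty": 0,"tz": 0,"rx": 0,"ry": 0,"rz": 0}
    - {"tx": 0,"ty": 0,"tz": 0,"rx": 0,"ry": 0,"rz": 0}

```text
time: 37.7
tool_pos: [521.5, -332.3, 116.6]
tcp_rot: [3.142, -0.001, -0.081]
contact_force: [-0.1, 0.0, 1.1]
grip_width: 0.6
finger_force: 0.0
```

Emit:
carry_out:
  plan:
    - {"tx": 0,"ty": 0,"tz": -16,"rx": 0,"ry": 0,"rz": 0}
    - {"tx": 0,"ty": 0,"tz": -8,"rx": 0,"ry": 0,"rz": 0}
    - {"tx": 0.6,"ty": 8,"tz": 0,"rx": 0,"ry": 0,"rz": 0}
    - {"tx": 0.6,"ty": 8,"tz": 0,"rx": 0,"ry": 0,"rz": 0}
    - {"tx": 0.6,"ty": 8,"tz": 0,"rx": 0,"ry": 0,"rz": 0}
    - {"tx": 0.6,"ty": 8,"tz": 0,"rx": 0,"ry": 0,"rz": 0}
    - {"tx": 0.6,"ty": 8,"tz": 0,"rx": 0,"ry": 0,"rz": 0}
    - {"tx": 0.6,"ty": 8,"tz": 0,"rx": 0,"ry": 0,"rz": 0}
    - {"tx": 0.6,"ty": 8,"tz": 0,"rx": 0,"ry": 0,"rz": 0}
    - {"tx": 0.6,"ty": 7,"tz": 0,"rx": 0,"ry": 0,"rz": 0}
    - {"tx": 0.4,"ty": 5,"tz": 0,"rx": 0,"ry": 0,"rz": 0}
    - {"tx": 0,"ty": 0,"tz": 0,"rx": 0,"ry": 0,"rz": 0}

```text
time: 38.9
tool_pos: [526.1, -262.9, 91.4]
tcp_rot: [-3.14, 0.001, -0.08]
contact_force: [1.2, 0.5, 0.2]
grip_width: 0.5
finger_force: 0.0
```

Emit:
carry_out:
  plan:
    - {"tx": -2.2,"ty": -30,"tz": 10,"rx": 0,"ry": 0,"rz": 0}
    - {"tx": -2.2,"ty": -30,"tz": 0,"rx": 0,"ry": 0,"rz": 0}
    - {"tx": -2.2,"ty": -30,"tz": 0,"rx": 0,"ry": 0,"rz": 0}
    - {"tx": -2,"ty": -28,"tz": -5,"rx": 0,"ry": 0,"rz": 0}
    - {"tx": -0.7,"ty": -9,"tz": -5,"rx": 0,"ry": 0,"rz": 0}
    - {"tx": -0.7,"ty": -9,"tz": 0,"rx": 0,"ry": 0,"rz": 0}
    - {"tx": -0.7,"ty": -9,"tz": 0,"rx": 0,"ry": 0,"rz": 0}
    - {"tx": -0.7,"ty": -9,"tz": 0,"rx": 0,"ry": 0,"rz": 0}

```text
time: 39.7
tool_pos: [514.7, -416.8, 91.5]
tcp_rot: [-3.139, 0.002, -0.08]
contact_force: [-2.0, 5.6, 1.0]
grip_width: 0.7
finger_force: 2.3
```

Emit:
carry_out:
  plan:
    - {"tx": -0.6,"ty": -8,"tz": 0,"rx": 0,"ry": 0,"rz": 0}
    - {"tx": -0.6,"ty": -8,"tz": 0,"rx": 0,"ry": 0,"rz": 0}
    - {"tx": -0.6,"ty": -8,"tz": 0,"rx": 0,"ry": 0,"rz": 0}
    - {"tx": -0.4,"ty": -8,"tz": 0,"rx": 0,"ry": 0,"rz": 0}
    - {"tx": 0,"ty": 0,"tz": 0,"rx": 0,"ry": 0,"rz": 0}

```text
time: 40.2
tool_pos: [512.7, -452.1, 91.9]
tcp_rot: [3.139, -0.001, -0.082]
contact_force: [-0.9, -0.6, -0.5]
grip_width: 0.8
finger_force: 0.0
```

Emit:
carry_out:
  plan:
    - {"tx": 0,"ty": 5,"tz": 40,"rx": 0,"ry": 0,"rz": 0}
    - {"tx": 0,"ty": 5,"tz": 45,"rx": 0,"ry": 0,"rz": 0}
    - {"tx": 0.2,"ty": 1.5,"tz": 5,"rx": 0,"ry": 0,"rz": 0.149}
    - {"tx": 0.2,"ty": 1.5,"tz": 5,"rx": 0,"ry": 0,"rz": 0.149}
    - {"tx": 0.2,"ty": 1.5,"tz": 5,"rx": 0,"ry": 0,"rz": 0.149}
    - {"tx": 0.2,"ty": 1.5,"tz": 5,"rx": 0,"ry": 0,"rz": 0.149}
    - {"tx": 0.2,"ty": 1.5,"tz": 5,"rx": 0,"ry": 0,"rz": 0.149}
    - {"tx": 0.2,"ty": 1.5,"tz": 5,"rx": 0,"ry": 0,"rz": 0.149}
    - {"tx": 0.2,"ty": 1.5,"tz": 5,"rx": 0,"ry": 0,"rz": 0.149}
    - {"tx": 0.2,"ty": 1.5,"tz": 5,"rx": 0,"ry": 0,"rz": 0.149}
    - {"tx": 0.2,"ty": 1.5,"tz": 0,"rx": 0,"ry": 0,"rz": 0.149}
    - {"tx": 0.2,"ty": 1.5,"tz": 0,"rx": 0,"ry": 0,"rz": 0.149}
  gripper: 0.24

```text
time: 41.4
tool_pos: [514.8, -426.4, 217.5]
tcp_rot: [3.14, 0.003, 1.415]
contact_force: [0.2, 0.0, 1.0]
grip_width: 69.8
finger_force: 0.0
```

Emit:
carry_out:
  plan:
    - {"tx": 0,"ty": 0,"tz": 0,"rx": 0,"ry": 0,"rz": 0.081}
    - {"tx": 0,"ty": 0,"tz": 0,"rx": 0,"ry": 0,"rz": 0}
    - {"tx": 0,"ty": 0,"tz": 0,"rx": 0,"ry": 0,"rz": 0}

```text
time: 41.7
tool_pos: [514.6, -426.0, 217.0]
tcp_rot: [3.141, 0.001, 1.487]
contact_force: [0.3, -0.3, -0.7]
grip_width: 69.7
finger_force: 0.0
```

```bash
python3 -c "
from h import *;snap('w8')
im=pickle.load(open('w8.pkl','rb'))[1]
cv2.imwrite('pics/w8c.png',cv2.resize(im[0:240,130:370,::-1],(600,600),interpolation=cv2.INTER_CUBIC))"
```

```text
41.75 [ 514.6 -425.8  216.8] [3.141e+00 1.000e-03 1.488e+00] [-0.81  0.62  1.09 -0.    1.43 -0.72]
```

View pics/w8c.png

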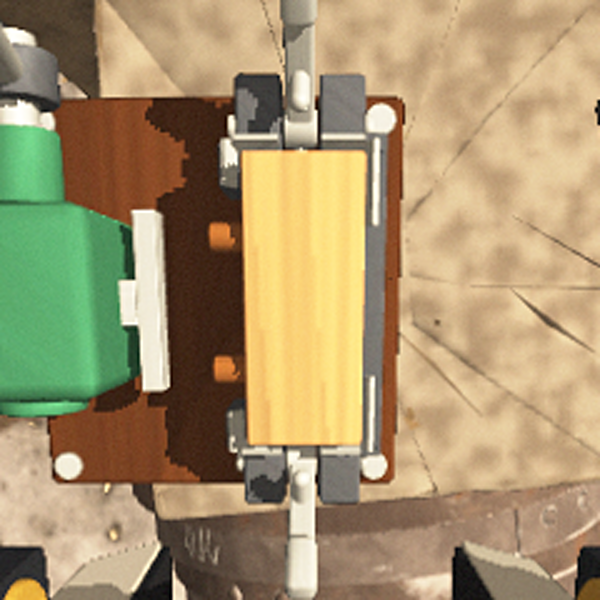

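Dowels now show the same length as on the finished board. Moving board 1 to the tray's middle slot.

Emit:
carry_out:
  plan:
    - {"tx": 1,"ty": 15,"tz": -35,"rx": 0,"ry": 0,"rz": 0}
    - {"tx": 1,"ty": 15,"tz": -35,"rx": 0,"ry": 0,"rz": 0}
    - {"tx": 1,"ty": 15,"tz": -35,"rx": 0,"ry": 0,"rz": 0}
    - {"tx": 0.5,"ty": 14,"tz": -20,"rx": 0,"ry": 0,"rz": 0}
    - {"tx": 0,"ty": 0,"tz": -14,"rx": 0,"ry": 0,"rz": 0}
    - {"tx": 0,"ty": 0,"tz": -6,"rx": 0,"ry": 0,"rz": 0}
    - {"tx": 0,"ty": 0,"tz": 0,"rx": 0,"ry": 0,"rz": 0}

```text
time: 42.45
tool_pos: [518.2, -367.2, 71.5]
tcp_rot: [3.141, 0.001, 1.489]
contact_force: [0.0, -0.0, -0.0]
grip_width: 70.1
finger_force: 0.0
```

Emit:
carry_out:
  plan:
    - {"tx": 0,"ty": 0,"tz": 0,"rx": 0,"ry": 0,"rz": 0}
    - {"tx": 0,"ty": 0,"tz": 0,"rx": 0,"ry": 0,"rz": 0}
    - {"tx": 0,"ty": 0,"tz": 0,"rx": 0,"ry": 0,"rz": 0}
    - {"tx": 0,"ty": 0,"tz": 0,"rx": 0,"ry": 0,"rz": 0}
  gripper: 1

```text
time: 42.85
tool_pos: [516.5, -366.9, 72.4]
tcp_rot: [-3.139, 0.001, 1.49]
contact_force: [-7.1, -0.2, 6.3]
grip_width: 49.6
finger_force: 30.0
```

Emit:
carry_out:
  plan:
    - {"tx": 0,"ty": 0,"tz": 10,"rx": 0,"ry": 0,"rz": 0}
    - {"tx": 0,"ty": 0,"tz": 20,"rx": 0,"ry": 0,"rz": 0}
    - {"tx": 0,"ty": 0,"tz": 30,"rx": 0,"ry": 0,"rz": 0}
    - {"tx": 0,"ty": 0,"tz": 40,"rx": 0,"ry": 0,"rz": 0}
    - {"tx": 0,"ty": 0,"tz": 40,"rx": 0,"ry": 0,"rz": 0}
    - {"tx": 0,"ty": 0,"tz": 40,"rx": 0,"ry": 0,"rz": 0}
    - {"tx": 0,"ty": 0,"tz": 40,"rx": 0,"ry": 0,"rz": 0}
    - {"tx": 0,"ty": 0,"tz": 40,"rx": 0,"ry": 0,"rz": 0}

```text
time: 43.65
tool_pos: [518.1, -365.9, 334.3]
tcp_rot: [3.14, 0.001, 1.49]
contact_force: [0.3, -0.4, -1.1]
grip_width: 49.8
finger_force: 30.0
```

Emit:
carry_out:
  plan:
    - {"tx": -16,"ty": 30,"tz": 0,"rx": 0,"ry": 0,"rz": 0}
    - {"tx": -16,"ty": 40,"tz": 0,"rx": 0,"ry": 0,"rz": 0}
    - {"tx": -15,"ty": 44,"tz": 0,"rx": 0,"ry": 0,"rz": 0}
    - {"tx": 0,"ty": 46,"tz": 0,"rx": 0,"ry": 0,"rz": 0}
    - {"tx": 0,"ty": 46,"tz": 0,"rx": 0,"ry": 0,"rz": 0}
    - {"tx": 0,"ty": 46,"tz": 0,"rx": 0,"ry": 0,"rz": 0}
    - {"tx": 0,"ty": 46,"tz": 0,"rx": 0,"ry": 0,"rz": 0}
    - {"tx": 0,"ty": 46,"tz": 0,"rx": 0,"ry": 0,"rz": 0}
    - {"tx": 0,"ty": 46,"tz": 0,"rx": 0,"ry": 0,"rz": 0}
    - {"tx": 0,"ty": 46,"tz": 0,"rx": 0,"ry": 0,"rz": 0}
    - {"tx": 0,"ty": 44,"tz": 0,"rx": 0,"ry": 0,"rz": 0.02}
    - {"tx": 0,"ty": 43,"tz": 0,"rx": 0,"ry": 0,"rz": 0.02}

```text
time: 44.85
tool_pos: [470.8, 158.9, 332.7]
tcp_rot: [3.139, -0.001, 1.531]
contact_force: [1.2, -0.2, -1.3]
grip_width: 49.4
finger_force: 30.0
```

Emit:
carry_out:
  plan:
    - {"tx": 14,"ty": 26,"tz": -40,"rx": 0,"ry": 0,"rz": 0}
    - {"tx": 15,"ty": 27,"tz": -40,"rx": 0,"ry": 0,"rz": 0}
    - {"tx": 0,"ty": 0,"tz": -45,"rx": 0,"ry": 0,"rz": 0}
    - {"tx": 0,"ty": 0,"tz": -45,"rx": 0,"ry": 0,"rz": 0}
    - {"tx": 0,"ty": 0,"tz": -45,"rx": 0,"ry": 0,"rz": 0}
    - {"tx": 0,"ty": 0,"tz": -40,"rx": 0,"ry": 0,"rz": 0}
    - {"tx": 0,"ty": 0,"tz": -25,"rx": 0,"ry": 0,"rz": 0}
    - {"tx": 0,"ty": 0,"tz": -15,"rx": 0,"ry": 0,"rz": 0}
    - {"tx": 0,"ty": 0,"tz": -10,"rx": 0,"ry": 0,"rz": 0}
    - {"tx": 0,"ty": 0,"tz": -6,"rx": 0,"ry": 0,"rz": 0}
    - {"tx": 0,"ty": 0,"tz": 0,"rx": 0,"ry": 0,"rz": 0}

```text
time: 45.95
tool_pos: [500.1, 209.5, 21.1]
tcp_rot: [3.141, -0.0, 1.53]
contact_force: [-0.1, 0.3, -2.2]
grip_width: 49.3
finger_force: 30.0
```

Emit:
carry_out:
  plan:
    - {"tx": 0,"ty": 0,"tz": 0,"rx": 0,"ry": 0,"rz": 0}
    - {"tx": 0,"ty": 0,"tz": 0,"rx": 0,"ry": 0,"rz": 0}
    - {"tx": 0,"ty": 0,"tz": 10,"rx": 0,"ry": 0,"rz": 0}
    - {"tx": 0,"ty": 0,"tz": 30,"rx": 0,"ry": 0,"rz": 0}
    - {"tx": 0,"ty": 0,"tz": 45,"rx": 0,"ry": 0,"rz": 0}
    - {"tx": 0,"ty": 10,"tz": 45,"rx": 0,"ry": 0,"rz": 0.09}
    - {"tx": 0,"ty": 25,"tz": 35,"rx": 0,"ry": 0,"rz": 0.12}
    - {"tx": 0,"ty": 30,"tz": 35,"rx": 0,"ry": 0,"rz": 0.12}
    - {"tx": 0,"ty": 30,"tz": 35,"rx": 0,"ry": 0,"rz": 0.12}
    - {"tx": 0,"ty": 15,"tz": 0,"rx": 0,"ry": 0,"rz": 0.12}
    - {"tx": 0,"ty": 0,"tz": 0,"rx": 0,"ry": 0,"rz": 0.11}
    - {"tx": 0,"ty": 0,"tz": 0,"rx": 0,"ry": 0,"rz": 0}
  gripper: 0.35

```text
time: 47.15
tool_pos: [499.6, 319.9, 257.3]
tcp_rot: [3.14, 0.0, 2.212]
contact_force: [0.5, -0.9, 1.0]
grip_width: 59.6
finger_force: 0.0
```

Emit:
carry_out:
  plan:
    - {"tx": 0,"ty": 0,"tz": 0,"rx": 0,"ry": 0,"rz": 0}
    - {"tx": 0,"ty": 0,"tz": 0,"rx": 0,"ry": 0,"rz": 0}
  gripper: 0.15

```text
time: 47.35
tool_pos: [499.9, 319.0, 256.3]
tcp_rot: [3.141, 0.0, 2.207]
contact_force: [0.1, 0.4, -0.6]
grip_width: 70.9
finger_force: 0.0
```

```bash
python3 -c "from h import *;snap('w9')"
```

```text
47.4 [500.  319.  256.2] [3.142 0.    2.208] [ 0.44  0.45  1.28 -0.    1.42 -0.2 ]
```

View pics/w9.png

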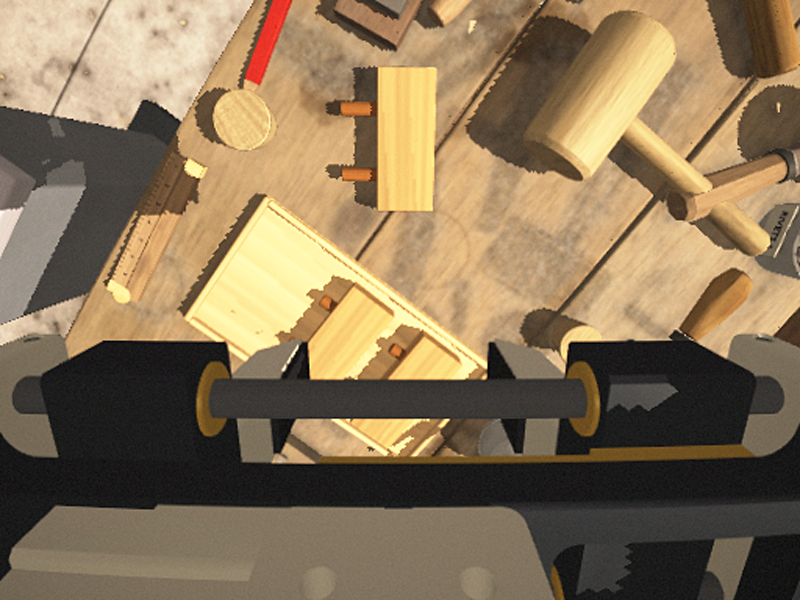

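b2's corners are at (378,67), (436,67), (434,210), (380,210), dowels to the left. Both finished boards lie in the tray.

Run:
```python
from h import *
m,im=pickle.load(open("w9.pkl","rb"));W=lambda c:(np.array(c,float)+.5)*.64-.5
r=fitboard(m,W([(378,67),(436,67),(434,210),(380,210)]),z=24,x0=(435,397,24,.64));print(r[0].tolist(),r[1].tolist())
x,y,a=r[0];print(x+8*np.sin(a),y-8*np.cos(a),a+np.pi/2)
```

```text
[445.017, 410.803, 0.641] [-0.5, -0.4, 0.5, -0.5, 0.4, 0.4, -0.5, 0.5]
449.8009779071112 404.39101470804303 2.2117963267948966
```

Emit:
carry_out:
  plan:
    - {"tx": -17,"ty": 28.5,"tz": -30,"rx": 0,"ry": 0,"rz": 0.004}
    - {"tx": -17,"ty": 28.5,"tz": -30,"rx": 0,"ry": 0,"rz": 0}
    - {"tx": -16.2,"ty": 28.4,"tz": -30,"rx": 0,"ry": 0,"rz": 0}
    - {"tx": 0,"ty": 0,"tz": -45,"rx": 0,"ry": 0,"rz": 0}
    - {"tx": 0,"ty": 0,"tz": -45,"rx": 0,"ry": 0,"rz": 0}
    - {"tx": 0,"ty": 0,"tz": -35,"rx": 0,"ry": 0,"rz": 0}
    - {"tx": 0,"ty": 0,"tz": -17,"rx": 0,"ry": 0,"rz": 0}
    - {"tx": 0,"ty": 0,"tz": -10,"rx": 0,"ry": 0,"rz": 0}
    - {"tx": 0,"ty": 0,"tz": 0,"rx": 0,"ry": 0,"rz": 0}

```text
time: 48.3
tool_pos: [449.4, 404.3, 12.9]
tcp_rot: [-3.139, -0.0, 2.213]
contact_force: [0.2, 0.9, 0.3]
grip_width: 78.0
finger_force: 0.0
```

Emit:
carry_out:
  plan:
    - {"tx": 0,"ty": 0,"tz": 0,"rx": 0,"ry": 0,"rz": 0}
    - {"tx": 0,"ty": 0,"tz": 0,"rx": 0,"ry": 0,"rz": 0}
    - {"tx": 0,"ty": 0,"tz": 0,"rx": 0,"ry": 0,"rz": 0}
    - {"tx": 0,"ty": 0,"tz": 0,"rx": 0,"ry": 0,"rz": 0}
    - {"tx": 0,"ty": 0,"tz": 0,"rx": 0,"ry": 0,"rz": 0}
  gripper: 1

```text
time: 48.8
tool_pos: [449.8, 404.9, 14.7]
tcp_rot: [3.141, 0.0, 2.214]
contact_force: [-2.5, -2.0, 5.7]
grip_width: 49.8
finger_force: 30.0
```

Emit:
carry_out:
  plan:
    - {"tx": 0,"ty": 0,"tz": 10,"rx": 0,"ry": 0,"rz": 0}
    - {"tx": 0,"ty": 0,"tz": 20,"rx": 0,"ry": 0,"rz": 0}
    - {"tx": 0,"ty": 0,"tz": 40,"rx": 0,"ry": 0,"rz": 0}
    - {"tx": 0,"ty": 0,"tz": 45,"rx": 0,"ry": 0,"rz": 0}
    - {"tx": 0,"ty": -34.5,"tz": 26,"rx": 0,"ry": 0,"rz": -0.0905}
    - {"tx": 0,"ty": -34.5,"tz": 26,"rx": 0,"ry": 0,"rz": -0.0905}
    - {"tx": 0,"ty": -34.5,"tz": 26,"rx": 0,"ry": 0,"rz": -0.0905}
    - {"tx": 0,"ty": -34.5,"tz": 26,"rx": 0,"ry": 0,"rz": -0.0905}
    - {"tx": 0,"ty": -34.5,"tz": 26,"rx": 0,"ry": 0,"rz": -0.0905}
    - {"tx": 0,"ty": -34.5,"tz": 26,"rx": 0,"ry": 0,"rz": -0.0905}
    - {"tx": 0,"ty": -34.5,"tz": 26,"rx": 0,"ry": 0,"rz": -0.0905}
    - {"tx": 0,"ty": -34.5,"tz": 20,"rx": 0,"ry": 0,"rz": -0.0905}

```text
time: 50.0
tool_pos: [449.6, 127.6, 333.2]
tcp_rot: [3.139, -0.001, 1.487]
contact_force: [1.3, -0.0, -0.2]
grip_width: 49.4
finger_force: 30.0
```

Emit:
carry_out:
  plan:
    - {"tx": 0,"ty": -45,"tz": 0,"rx": 0,"ry": 0,"rz": 0}
    - {"tx": 0,"ty": -45,"tz": 0,"rx": 0,"ry": 0,"rz": 0}
    - {"tx": 0,"ty": -45,"tz": 0,"rx": 0,"ry": 0,"rz": 0}
    - {"tx": 0,"ty": -45,"tz": 0,"rx": 0,"ry": 0,"rz": 0}
    - {"tx": 0,"ty": -45,"tz": 0,"rx": 0,"ry": 0,"rz": 0}
    - {"tx": 0,"ty": -45,"tz": 0,"rx": 0,"ry": 0,"rz": 0}
    - {"tx": 0,"ty": -45,"tz": 0,"rx": 0,"ry": 0,"rz": 0}
    - {"tx": 17,"ty": -44,"tz": 0,"rx": 0,"ry": 0,"rz": 0}
    - {"tx": 17,"ty": -44,"tz": 0,"rx": 0,"ry": 0,"rz": 0}
    - {"tx": 17,"ty": -44,"tz": 0,"rx": 0,"ry": 0,"rz": 0}
    - {"tx": 17,"ty": -44,"tz": 0,"rx": 0,"ry": 0,"rz": 0}
    - {"tx": 0,"ty": 0,"tz": 0,"rx": 0,"ry": 0,"rz": 0}

```text
time: 51.2
tool_pos: [518.0, -367.2, 327.6]
tcp_rot: [-3.139, -0.001, 1.486]
contact_force: [-0.9, 1.0, -2.9]
grip_width: 49.6
finger_force: 30.0
```

Emit:
carry_out:
  plan:
    - {"tx": 0,"ty": 0,"tz": -40,"rx": 0,"ry": 0,"rz": 0}
    - {"tx": 0,"ty": 0,"tz": -40,"rx": 0,"ry": 0,"rz": 0}
    - {"tx": 0,"ty": 0,"tz": -40,"rx": 0,"ry": 0,"rz": 0}
    - {"tx": 0,"ty": 0,"tz": 0,"rx": 0,"ry": 0,"rz": 0}
    - {"tx": 0,"ty": 0,"tz": 0,"rx": 0,"ry": 0,"rz": 0}

```text
time: 51.7
tool_pos: [517.9, -361.9, 212.2]
tcp_rot: [3.141, 0.0, 1.49]
contact_force: [0.3, -0.1, 0.1]
grip_width: 49.3
finger_force: 30.0
```

```bash
python3 -c "
from h import *
for i in range(3): bot.capture('top'); o=bot.get_obs(); print(o['tool_pos'].round(1),o['tcp_rot'].round(3),o['grip_width'])"
```

```text
[ 518.6 -362.6  213.7] [3.138e+00 2.000e-03 1.490e+00] 49.7688530972381
[ 518.8 -362.9  214.2] [3.137e+00 3.000e-03 1.490e+00] 49.77251721238078
[ 518.8 -362.9  214.2] [3.137e+00 3.000e-03 1.490e+00] 49.484769638503245
```

Emit:
carry_out:
  plan:
    - {"tx": -1,"ty": -4.5,"tz": -19,"rx": 0,"ry": 0,"rz": 0}
    - {"tx": 0,"ty": 0,"tz": -40,"rx": 0,"ry": 0,"rz": 0}
    - {"tx": 0,"ty": 0,"tz": -30,"rx": 0,"ry": 0,"rz": 0}
    - {"tx": 0,"ty": 0,"tz": -20,"rx": 0,"ry": 0,"rz": 0}
    - {"tx": 0,"ty": 0,"tz": -10,"rx": 0,"ry": 0,"rz": 0}
    - {"tx": 0,"ty": 0,"tz": -7,"rx": 0,"ry": 0,"rz": 0}
    - {"tx": 0,"ty": 0,"tz": -5,"rx": 0,"ry": 0,"rz": 0}
    - {"tx": 0,"ty": 0,"tz": -5,"rx": 0,"ry": 0,"rz": 0}
    - {"tx": 0,"ty": 0,"tz": -3,"rx": 0,"ry": 0,"rz": 0}
    - {"tx": 0,"ty": 0,"tz": 0,"rx": 0,"ry": 0,"rz": 0}

```text
time: 52.85
tool_pos: [516.3, -367.5, 73.4]
tcp_rot: [3.141, 0.002, 1.49]
contact_force: [-4.1, -0.5, 3.2]
grip_width: 49.5
finger_force: 30.0
```

Emit:
carry_out:
  plan:
    - {"tx": 0,"ty": 0,"tz": 0,"rx": 0,"ry": 0,"rz": 0}
    - {"tx": 0,"ty": 0,"tz": 0,"rx": 0,"ry": 0,"rz": 0}
    - {"tx": 0,"ty": 0,"tz": 0,"rx": 0,"ry": 0,"rz": 0}
    - {"tx": 0,"ty": 0,"tz": 15,"rx": 0,"ry": 0,"rz": 0}
    - {"tx": 0,"ty": 0,"tz": 30,"rx": 0,"ry": 0,"rz": 0}
    - {"tx": 0,"ty": -15,"tz": 40,"rx": 0,"ry": 0,"rz": 0}
    - {"tx": 0,"ty": -25,"tz": 30,"rx": 0,"ry": 0,"rz": 0}
    - {"tx": 0,"ty": -20,"tz": 30,"rx": 0,"ry": 0,"rz": 0}
    - {"tx": 0,"ty": 0,"tz": 0,"rx": 0,"ry": 0,"rz": 0}
    - {"tx": 0,"ty": 0,"tz": 0,"rx": 0,"ry": 0,"rz": 0}
  gripper: 0.3

```text
time: 53.85
tool_pos: [516.9, -426.8, 217.0]
tcp_rot: [3.141, 0.0, 1.49]
contact_force: [-0.5, -0.0, -0.6]
grip_width: 64.3
finger_force: 0.0
```

Run:
```python
from h import *
snap('w10')
m,im=pickle.load(open('w10.pkl','rb'))
m6,i6=pickle.load(open('w6.pkl','rb'))
def rect(im):
    hs=cv2.cvtColor(im,cv2.COLOR_RGB2HSV);k=((hs[...,0]>13)&(hs[...,0]<28)&(hs[...,1]>100)&(hs[...,2]>190)).astype(np.uint8)
    k[:, :215]=0;k[:,290:]=0;k[:45]=0;k[190:]=0
    k=cv2.morphologyEx(k,cv2.MORPH_OPEN,np.ones((5,5)));n,l,st,c=cv2.connectedComponentsWithStats(k);i=1+np.argmax(st[1:,4]);return st[i],c[i],cv2.minAreaRect(np.argwhere(l==i)[:,::-1].astype(np.float32))
print(rect(i6));print(rect(im))
```

```text
53.9 [ 516.6 -425.9  215.9] [-3.141e+00 -1.000e-03  1.490e+00] [-0.8   0.63  1.09  0.    1.43 -0.72]
(array([ 225,   58,   50,  118, 5624], dtype=int32), array([249.81525605, 115.45128023]), ((249.5, 116.49999237060547), (48.99999237060547, 116.99998474121094), 0.0))
(array([ 225,   58,   50,  118, 5628], dtype=int32), array([249.28535892, 115.58795309]), ((249.5, 116.49999237060547), (48.99999237060547, 116.99998474121094), 0.0))
```

Seated the same way as the first board. Swinging the levers in again, this time rising along the arc to avoid jamming.

Emit:
carry_out:
  plan:
    - {"tx": -1,"ty": -8.7,"tz": 0,"rx": 0,"ry": 0,"rz": -0.143}
    - {"tx": -1,"ty": -8.7,"tz": 0,"rx": 0,"ry": 0,"rz": -0.143}
    - {"tx": -1,"ty": -8.7,"tz": 0,"rx": 0,"ry": 0,"rz": -0.143}
    - {"tx": -1,"ty": -8.7,"tz": 0,"rx": 0,"ry": 0,"rz": -0.143}
    - {"tx": -1,"ty": -8.7,"tz": 0,"rx": 0,"ry": 0,"rz": -0.143}
    - {"tx": -1,"ty": -8.7,"tz": 0,"rx": 0,"ry": 0,"rz": -0.143}
    - {"tx": -1,"ty": -8.7,"tz": 0,"rx": 0,"ry": 0,"rz": -0.143}
    - {"tx": -1,"ty": -8.7,"tz": 0,"rx": 0,"ry": 0,"rz": -0.143}
    - {"tx": -1,"ty": -8.7,"tz": 0,"rx": 0,"ry": 0,"rz": -0.143}
    - {"tx": -1,"ty": -8.7,"tz": 0,"rx": 0,"ry": 0,"rz": -0.143}
    - {"tx": -0.7,"ty": -8.5,"tz": 0,"rx": 0,"ry": 0,"rz": -0.14}
    - {"tx": 0,"ty": 0,"tz": -20,"rx": 0,"ry": 0,"rz": 0}
  gripper: 1

```text
time: 55.1
tool_pos: [506.6, -522.9, 197.7]
tcp_rot: [3.139, -0.002, -0.084]
contact_force: [0.9, 0.4, 0.6]
grip_width: 0.2
finger_force: 0.0
```

Emit:
carry_out:
  plan:
    - {"tx": 0,"ty": 0,"tz": -40,"rx": 0,"ry": 0,"rz": 0}
    - {"tx": 0,"ty": 0,"tz": -40,"rx": 0,"ry": 0,"rz": 0}
    - {"tx": 0,"ty": 0,"tz": -35,"rx": 0,"ry": 0,"rz": 0}
    - {"tx": 0,"ty": 0,"tz": -16,"rx": 0,"ry": 0,"rz": 0}
    - {"tx": 0,"ty": 0,"tz": 0,"rx": 0,"ry": 0,"rz": 0}
    - {"tx": 0.5,"ty": 6,"tz": 2,"rx": 0,"ry": 0,"rz": 0}
    - {"tx": 0.5,"ty": 6,"tz": 4,"rx": 0,"ry": 0,"rz": 0}
    - {"tx": 0.5,"ty": 5,"tz": 5,"rx": 0,"ry": 0,"rz": 0}
    - {"tx": 0.5,"ty": 5,"tz": 5,"rx": 0,"ry": 0,"rz": 0}

```text
time: 56.0
tool_pos: [508.6, -500.4, 83.9]
tcp_rot: [3.139, -0.002, -0.08]
contact_force: [0.6, -3.3, -1.6]
grip_width: 0.4
finger_force: 1.3
```

Emit:
carry_out:
  plan:
    - {"tx": 0.5,"ty": 6,"tz": 4,"rx": 0,"ry": 0,"rz": 0}
    - {"tx": 0.6,"ty": 7,"tz": 3,"rx": 0,"ry": 0,"rz": 0}
    - {"tx": 0.7,"ty": 8,"tz": 2,"rx": 0,"ry": 0,"rz": 0}
    - {"tx": 0.7,"ty": 8,"tz": 0,"rx": 0,"ry": 0,"rz": 0}
    - {"tx": 0.6,"ty": 7,"tz": 0,"rx": 0,"ry": 0,"rz": 0}
    - {"tx": 0,"ty": 0,"tz": 0,"rx": 0,"ry": 0,"rz": 0}

```text
time: 56.6
tool_pos: [511.6, -463.7, 92.3]
tcp_rot: [3.14, -0.001, -0.079]
contact_force: [-0.7, -1.9, 1.1]
grip_width: 0.4
finger_force: 0.9
```

Emit:
carry_out:
  plan:
    - {"tx": 0.2,"ty": 3,"tz": 0,"rx": 0,"ry": 0,"rz": 0}
    - {"tx": 0,"ty": 0,"tz": 0,"rx": 0,"ry": 0,"rz": 0}

```text
time: 56.8
tool_pos: [511.4, -460.9, 90.9]
tcp_rot: [-3.141, 0.0, -0.08]
contact_force: [0.8, -2.0, 1.7]
grip_width: 0.3
finger_force: 1.1
```

Emit:
carry_out:
  plan:
    - {"tx": 0.2,"ty": 3,"tz": 0,"rx": 0,"ry": 0,"rz": 0}
    - {"tx": 0,"ty": 0,"tz": 0,"rx": 0,"ry": 0,"rz": 0}

```text
time: 57.0
tool_pos: [511.4, -459.7, 90.9]
tcp_rot: [3.139, -0.001, -0.08]
contact_force: [-0.1, -8.5, 1.7]
grip_width: 0.7
finger_force: 4.0
```

Emit:
carry_out:
  plan:
    - {"tx": -0.8,"ty": -12,"tz": 0,"rx": 0,"ry": 0,"rz": 0}
    - {"tx": 0,"ty": 0,"tz": 40,"rx": 0,"ry": 0,"rz": 0}
    - {"tx": 0,"ty": 0,"tz": 20,"rx": 0,"ry": 0,"rz": 0}
    - {"tx": 2.3,"ty": 39,"tz": 0,"rx": 0,"ry": 0,"rz": 0}
    - {"tx": 2.3,"ty": 39,"tz": 0,"rx": 0,"ry": 0,"rz": 0}
    - {"tx": 2.3,"ty": 39,"tz": 0,"rx": 0,"ry": 0,"rz": 0}
    - {"tx": 2.3,"ty": 39,"tz": 0,"rx": 0,"ry": 0,"rz": 0}
    - {"tx": 2.3,"ty": 39,"tz": 0,"rx": 0,"ry": 0,"rz": 0}
    - {"tx": 2.3,"ty": 39,"tz": 0,"rx": 0,"ry": 0,"rz": 0}
    - {"tx": 2.3,"ty": 38,"tz": 0,"rx": 0,"ry": 0,"rz": 0}
    - {"tx": 0,"ty": 0,"tz": 0,"rx": 0,"ry": 0,"rz": 0}
    - {"tx": 0,"ty": 0,"tz": 0,"rx": 0,"ry": 0,"rz": 0}

```text
time: 58.2
tool_pos: [526.7, -197.5, 150.5]
tcp_rot: [-3.141, 0.002, -0.078]
contact_force: [0.2, -0.3, 0.5]
grip_width: 0.3
finger_force: 0.0
```

Emit:
carry_out:
  plan:
    - {"tx": 0,"ty": 0,"tz": -40,"rx": 0,"ry": 0,"rz": 0}
    - {"tx": 0,"ty": 0,"tz": -35,"rx": 0,"ry": 0,"rz": 0}
    - {"tx": 0,"ty": 0,"tz": -14,"rx": 0,"ry": 0,"rz": 0}
    - {"tx": 0,"ty": 0,"tz": 0,"rx": 0,"ry": 0,"rz": 0}
    - {"tx": -0.5,"ty": -6,"tz": 2,"rx": 0,"ry": 0,"rz": 0}
    - {"tx": -0.5,"ty": -6,"tz": 4,"rx": 0,"ry": 0,"rz": 0}
    - {"tx": -0.5,"ty": -5,"tz": 5,"rx": 0,"ry": 0,"rz": 0}
    - {"tx": -0.5,"ty": -5,"tz": 5,"rx": 0,"ry": 0,"rz": 0}

```text
time: 59.0
tool_pos: [525.2, -220.6, 79.2]
tcp_rot: [3.141, -0.001, -0.08]
contact_force: [1.4, 2.6, -2.2]
grip_width: 0.5
finger_force: 1.3
```

Emit:
carry_out:
  plan:
    - {"tx": -0.5,"ty": -6,"tz": 4,"rx": 0,"ry": 0,"rz": 0}
    - {"tx": -0.6,"ty": -7,"tz": 3,"rx": 0,"ry": 0,"rz": 0}
    - {"tx": -0.7,"ty": -8,"tz": 2,"rx": 0,"ry": 0,"rz": 0}
    - {"tx": -0.7,"ty": -8,"tz": 0,"rx": 0,"ry": 0,"rz": 0}
    - {"tx": -0.6,"ty": -6,"tz": 0,"rx": 0,"ry": 0,"rz": 0}
    - {"tx": 0,"ty": 0,"tz": 0,"rx": 0,"ry": 0,"rz": 0}

```text
time: 59.6
tool_pos: [521.8, -256.4, 87.5]
tcp_rot: [3.14, -0.001, -0.081]
contact_force: [-0.1, -0.3, -0.2]
grip_width: 0.4
finger_force: 0.0
```

Emit:
carry_out:
  plan:
    - {"tx": -0.2,"ty": -3,"tz": 0,"rx": 0,"ry": 0,"rz": 0}
    - {"tx": 0,"ty": 0,"tz": 0,"rx": 0,"ry": 0,"rz": 0}

```text
time: 59.8
tool_pos: [521.5, -257.8, 87.0]
tcp_rot: [-3.141, 0.0, -0.08]
contact_force: [0.3, 4.4, 3.7]
grip_width: 0.3
finger_force: 2.2
```

Emit:
carry_out:
  plan:
    - {"tx": -0.2,"ty": -3,"tz": 0,"rx": 0,"ry": 0,"rz": 0}
    - {"tx": 0,"ty": 0,"tz": 0,"rx": 0,"ry": 0,"rz": 0}

```text
time: 60.0
tool_pos: [521.4, -258.1, 87.1]
tcp_rot: [-3.137, 0.001, -0.08]
contact_force: [2.2, 14.4, 8.0]
grip_width: 0.5
finger_force: 7.6
```

Emit:
carry_out:
  plan:
    - {"tx": 0.8,"ty": 14,"tz": 0,"rx": 0,"ry": 0,"rz": 0}
    - {"tx": 0,"ty": 0,"tz": 40,"rx": 0,"ry": 0,"rz": 0}
    - {"tx": 0,"ty": 0,"tz": 40,"rx": 0,"ry": 0,"rz": 0}
    - {"tx": 0,"ty": 0,"tz": 40,"rx": 0,"ry": 0,"rz": 0}
    - {"tx": 0,"ty": 0,"tz": 40,"rx": 0,"ry": 0,"rz": 0}
    - {"tx": -11,"ty": -3,"tz": 7,"rx": 0,"ry": 0,"rz": 0.147}
    - {"tx": -11,"ty": -3,"tz": 7,"rx": 0,"ry": 0,"rz": 0.147}
    - {"tx": -11,"ty": -3,"tz": 7,"rx": 0,"ry": 0,"rz": 0.147}
    - {"tx": -11,"ty": -3,"tz": 7,"rx": 0,"ry": 0,"rz": 0.147}
    - {"tx": -11,"ty": -3,"tz": 7,"rx": 0,"ry": 0,"rz": 0.147}
    - {"tx": -11,"ty": -3,"tz": 7,"rx": 0,"ry": 0,"rz": 0.147}
    - {"tx": -12,"ty": -3,"tz": 7,"rx": 0,"ry": 0,"rz": 0.147}

```text
time: 61.2
tool_pos: [443.4, -268.4, 295.8]
tcp_rot: [-3.141, 0.001, 0.955]
contact_force: [0.2, 0.7, 0.2]
grip_width: 0.6
finger_force: 0.0
```

Emit:
carry_out:
  plan:
    - {"tx": 0,"ty": 0,"tz": 0,"rx": 0,"ry": 0,"rz": 0.135}
    - {"tx": 0,"ty": 0,"tz": 0,"rx": 0,"ry": 0,"rz": 0.135}
    - {"tx": 0,"ty": 0,"tz": 0,"rx": 0,"ry": 0,"rz": 0.135}
    - {"tx": 0,"ty": 0,"tz": 0,"rx": 0,"ry": 0,"rz": 0.137}
    - {"tx": 0,"ty": 0,"tz": 0,"rx": 0,"ry": 0,"rz": 0}
    - {"tx": 0,"ty": 0,"tz": 0,"rx": 0,"ry": 0,"rz": 0}
    - {"tx": 0,"ty": 0,"tz": 0,"rx": 0,"ry": 0,"rz": 0}
  gripper: 0.35

```text
time: 61.9
tool_pos: [444.1, -268.2, 295.8]
tcp_rot: [-3.141, 0.0, 1.488]
contact_force: [-0.1, -0.2, -0.3]
grip_width: 51.6
finger_force: 0.0
```

Emit:
carry_out:
  plan:
    - {"tx": -2.4,"ty": 1,"tz": -35,"rx": 0,"ry": 0,"rz": 0}
    - {"tx": 0,"ty": 0,"tz": -30,"rx": 0,"ry": 0,"rz": 0}
    - {"tx": 0,"ty": 0,"tz": -20,"rx": 0,"ry": 0,"rz": 0}
    - {"tx": 0,"ty": 0,"tz": -10,"rx": 0,"ry": 0,"rz": 0}
    - {"tx": 0,"ty": 0,"tz": 0,"rx": 0,"ry": 0,"rz": 0}

```text
time: 62.4
tool_pos: [441.3, -266.9, 200.0]
tcp_rot: [-3.14, -0.001, 1.49]
contact_force: [0.0, 0.5, 0.5]
grip_width: 60.0
finger_force: 0.0
```

Emit:
carry_out:
  plan:
    - {"tx": 0,"ty": 0,"tz": 0,"rx": 0,"ry": 0,"rz": 0}
    - {"tx": 0,"ty": 0,"tz": 0,"rx": 0,"ry": 0,"rz": 0}
    - {"tx": 0,"ty": 0,"tz": 0,"rx": 0,"ry": 0,"rz": 0}
    - {"tx": 0,"ty": 0,"tz": 0,"rx": 0,"ry": 0,"rz": 0}
    - {"tx": 0,"ty": 0,"tz": 0,"rx": 0,"ry": 0,"rz": 0}
    - {"tx": 0,"ty": 0,"tz": 0,"rx": 0,"ry": 0,"rz": 0}
  gripper: 1

```text
time: 63.0
tool_pos: [441.4, -267.2, 201.2]
tcp_rot: [-3.141, 0.0, 1.491]
contact_force: [-3.2, 0.2, 1.4]
grip_width: 20.0
finger_force: 30.0
```

Emit:
carry_out:
  plan:
    - {"tx": -13,"ty": 1,"tz": 2,"rx": 0,"ry": 0,"rz": 0}
    - {"tx": -13,"ty": 1,"tz": 1,"rx": 0,"ry": 0,"rz": 0}
    - {"tx": -13,"ty": 1,"tz": -0.4,"rx": 0,"ry": 0,"rz": 0}
    - {"tx": -12.9,"ty": 1,"tz": -1.7,"rx": 0,"ry": 0,"rz": 0}
    - {"tx": -12.6,"ty": 1,"tz": -2.5,"rx": 0,"ry": 0,"rz": 0}
    - {"tx": -12.3,"ty": 1,"tz": -3.5,"rx": 0,"ry": 0,"rz": 0}
    - {"tx": -11.8,"ty": 0.9,"tz": -4.5,"rx": 0,"ry": 0,"rz": 0}
    - {"tx": -9,"ty": 0.7,"tz": -4,"rx": 0,"ry": 0,"rz": 0}
    - {"tx": -4,"ty": 0.3,"tz": -1.5,"rx": 0,"ry": 0,"rz": 0}
    - {"tx": -4,"ty": 0.3,"tz": -1.5,"rx": 0,"ry": 0,"rz": 0}
    - {"tx": 0,"ty": 0,"tz": 0,"rx": 0,"ry": 0,"rz": 0}

```text
time: 64.1
tool_pos: [341.7, -259.8, 186.6]
tcp_rot: [3.126, 0.003, 1.489]
contact_force: [20.9, 5.1, 2.1]
grip_width: 20.2
finger_force: 31.1
```

Emit:
carry_out:
  plan:
    - {"tx": -3,"ty": 0.2,"tz": -1,"rx": 0,"ry": 0,"rz": 0}
    - {"tx": 0,"ty": 0,"tz": 0,"rx": 0,"ry": 0,"rz": 0}

```text
time: 64.3
tool_pos: [341.4, -259.8, 186.3]
tcp_rot: [3.12, 0.003, 1.489]
contact_force: [30.9, 6.8, 2.3]
grip_width: 20.5
finger_force: 30.6
```

Emit:
carry_out:
  plan:
    - {"tx": 5,"ty": -0.4,"tz": 1,"rx": 0,"ry": 0,"rz": 0}
    - {"tx": 10,"ty": -0.9,"tz": 5.5,"rx": 0,"ry": 0,"rz": 0}
    - {"tx": 11.5,"ty": -1,"tz": 4.5,"rx": 0,"ry": 0,"rz": 0}
    - {"tx": 12,"ty": -1,"tz": 3.8,"rx": 0,"ry": 0,"rz": 0}
    - {"tx": 12.5,"ty": -1,"tz": 2.5,"rx": 0,"ry": 0,"rz": 0}
    - {"tx": 12.9,"ty": -1,"tz": 1.5,"rx": 0,"ry": 0,"rz": 0}
    - {"tx": 13,"ty": -0.8,"tz": 0.4,"rx": 0,"ry": 0,"rz": 0}
    - {"tx": 13,"ty": -0.8,"tz": -1,"rx": 0,"ry": 0,"rz": 0}
    - {"tx": 10,"ty": -0.8,"tz": -1.5,"rx": 0,"ry": 0,"rz": 0}
    - {"tx": 4,"ty": -0.3,"tz": -0.6,"rx": 0,"ry": 0,"rz": 0}
    - {"tx": 3,"ty": 0.6,"tz": 0,"rx": 0,"ry": 0,"rz": 0}
    - {"tx": 0,"ty": 0,"tz": 0,"rx": 0,"ry": 0,"rz": 0}

```text
time: 65.5
tool_pos: [440.1, -267.6, 198.9]
tcp_rot: [-3.141, 0.002, 1.491]
contact_force: [-1.1, -9.3, -0.7]
grip_width: 20.3
finger_force: 30.0
```

Emit:
carry_out:
  plan:
    - {"tx": 0.8,"ty": 0,"tz": 0,"rx": 0,"ry": 0,"rz": 0}
    - {"tx": 0,"ty": 0,"tz": 0,"rx": 0,"ry": 0,"rz": 0}

```text
time: 65.7
tool_pos: [440.4, -267.7, 198.8]
tcp_rot: [-3.141, 0.002, 1.491]
contact_force: [-0.9, -9.0, -2.1]
grip_width: 19.8
finger_force: 30.0
```

Emit:
carry_out:
  plan:
    - {"tx": 0,"ty": 0,"tz": 0,"rx": 0,"ry": 0,"rz": 0}
    - {"tx": 0,"ty": 0,"tz": 0,"rx": 0,"ry": 0,"rz": 0}
    - {"tx": 0,"ty": 0,"tz": 10,"rx": 0,"ry": 0,"rz": 0}
    - {"tx": 0,"ty": 0,"tz": 40,"rx": 0,"ry": 0,"rz": 0}
    - {"tx": 0,"ty": 0,"tz": 45,"rx": 0,"ry": 0,"rz": 0}
  gripper: 0.35

```text
time: 66.2
tool_pos: [440.3, -265.1, 295.0]
tcp_rot: [-3.139, -0.003, 1.491]
contact_force: [0.4, -0.8, 0.1]
grip_width: 55.4
finger_force: 0.0
```

Emit:
carry_out:
  plan:
    - {"tx": 7.3,"ty": -6,"tz": 0,"rx": 0,"ry": 0,"rz": -0.1427}
    - {"tx": 7.3,"ty": -6,"tz": 0,"rx": 0,"ry": 0,"rz": -0.1427}
    - {"tx": 7.3,"ty": -6,"tz": 0,"rx": 0,"ry": 0,"rz": -0.1427}
    - {"tx": 7.3,"ty": -6,"tz": 0,"rx": 0,"ry": 0,"rz": -0.1427}
    - {"tx": 7.3,"ty": -6,"tz": 0,"rx": 0,"ry": 0,"rz": -0.1427}
    - {"tx": 7.3,"ty": -6,"tz": 0,"rx": 0,"ry": 0,"rz": -0.1427}
    - {"tx": 7.3,"ty": -6,"tz": 0,"rx": 0,"ry": 0,"rz": -0.1427}
    - {"tx": 7.3,"ty": -6,"tz": 0,"rx": 0,"ry": 0,"rz": -0.1427}
    - {"tx": 7.3,"ty": -6,"tz": 0,"rx": 0,"ry": 0,"rz": -0.1427}
    - {"tx": 7.3,"ty": -6,"tz": 0,"rx": 0,"ry": 0,"rz": -0.1427}
    - {"tx": 7,"ty": -6,"tz": 0,"rx": 0,"ry": 0,"rz": -0.1427}
    - {"tx": 0,"ty": 0,"tz": -30,"rx": 0,"ry": 0,"rz": 0}
  gripper: 1

```text
time: 67.4
tool_pos: [523.1, -333.5, 268.5]
tcp_rot: [3.137, -0.008, -0.082]
contact_force: [0.7, 0.3, -0.4]
grip_width: 0.3
finger_force: 0.0
```

Emit:
carry_out:
  plan:
    - {"tx": 0,"ty": 0,"tz": -40,"rx": 0,"ry": 0,"rz": 0}
    - {"tx": 0,"ty": 0,"tz": -40,"rx": 0,"ry": 0,"rz": 0}
    - {"tx": 0,"ty": 0,"tz": -40,"rx": 0,"ry": 0,"rz": 0}
    - {"tx": 0,"ty": 0,"tz": -30,"rx": 0,"ry": 0,"rz": 0}
    - {"tx": 0,"ty": 0,"tz": 0,"rx": 0,"ry": 0,"rz": 0}
    - {"tx": 0,"ty": 0,"tz": 0,"rx": 0,"ry": 0,"rz": 0}

```text
time: 68.0
tool_pos: [521.3, -332.2, 115.5]
tcp_rot: [3.142, -0.0, -0.079]
contact_force: [0.4, 0.1, 0.6]
grip_width: 0.3
finger_force: 0.0
```

Emit:
carry_out:
  plan:
    - {"tx": 0,"ty": 0,"tz": -16,"rx": 0,"ry": 0,"rz": 0}
    - {"tx": 0,"ty": 0,"tz": -7,"rx": 0,"ry": 0,"rz": 0}
    - {"tx": 0.6,"ty": 8,"tz": 0,"rx": 0,"ry": 0,"rz": 0}
    - {"tx": 0.6,"ty": 8,"tz": 0,"rx": 0,"ry": 0,"rz": 0}
    - {"tx": 0.6,"ty": 8,"tz": 0,"rx": 0,"ry": 0,"rz": 0}
    - {"tx": 0.6,"ty": 8,"tz": 0,"rx": 0,"ry": 0,"rz": 0}
    - {"tx": 0.6,"ty": 8,"tz": 0,"rx": 0,"ry": 0,"rz": 0}
    - {"tx": 0.6,"ty": 8,"tz": 0,"rx": 0,"ry": 0,"rz": 0}
    - {"tx": 0.6,"ty": 8,"tz": 0,"rx": 0,"ry": 0,"rz": 0}
    - {"tx": 0.6,"ty": 7,"tz": 0,"rx": 0,"ry": 0,"rz": 0}
    - {"tx": 0.4,"ty": 5,"tz": 0,"rx": 0,"ry": 0,"rz": 0}
    - {"tx": 0,"ty": 0,"tz": 0,"rx": 0,"ry": 0,"rz": 0}

```text
time: 69.2
tool_pos: [526.0, -262.8, 91.3]
tcp_rot: [-3.14, 0.001, -0.078]
contact_force: [-0.5, -0.4, -0.4]
grip_width: 0.2
finger_force: 0.0
```

Emit:
carry_out:
  plan:
    - {"tx": -2.2,"ty": -30,"tz": 10,"rx": 0,"ry": 0,"rz": 0}
    - {"tx": -2.2,"ty": -30,"tz": 0,"rx": 0,"ry": 0,"rz": 0}
    - {"tx": -2.2,"ty": -30,"tz": 0,"rx": 0,"ry": 0,"rz": 0}
    - {"tx": -2,"ty": -28,"tz": -5,"rx": 0,"ry": 0,"rz": 0}
    - {"tx": -0.7,"ty": -9,"tz": -5,"rx": 0,"ry": 0,"rz": 0}
    - {"tx": -0.7,"ty": -9,"tz": 0,"rx": 0,"ry": 0,"rz": 0}
    - {"tx": -0.7,"ty": -9,"tz": 0,"rx": 0,"ry": 0,"rz": 0}
    - {"tx": -0.7,"ty": -9,"tz": 0,"rx": 0,"ry": 0,"rz": 0}

```text
time: 70.0
tool_pos: [514.5, -416.7, 91.4]
tcp_rot: [-3.139, 0.002, -0.078]
contact_force: [-2.3, 5.4, -0.1]
grip_width: 0.4
finger_force: 2.3
```

Emit:
carry_out:
  plan:
    - {"tx": -0.6,"ty": -8,"tz": 0,"rx": 0,"ry": 0,"rz": 0}
    - {"tx": -0.6,"ty": -8,"tz": 0,"rx": 0,"ry": 0,"rz": 0}
    - {"tx": -0.6,"ty": -8,"tz": 0,"rx": 0,"ry": 0,"rz": 0}
    - {"tx": -0.4,"ty": -8,"tz": 0,"rx": 0,"ry": 0,"rz": 0}
    - {"tx": 0,"ty": 0,"tz": 0,"rx": 0,"ry": 0,"rz": 0}

```text
time: 70.5
tool_pos: [512.5, -452.0, 91.8]
tcp_rot: [3.139, -0.001, -0.079]
contact_force: [0.8, 0.6, 0.7]
grip_width: 0.4
finger_force: 0.0
```

Emit:
carry_out:
  plan:
    - {"tx": 0,"ty": 5,"tz": 40,"rx": 0,"ry": 0,"rz": 0}
    - {"tx": 0,"ty": 5,"tz": 45,"rx": 0,"ry": 0,"rz": 0}
    - {"tx": 0.2,"ty": 1.5,"tz": 5,"rx": 0,"ry": 0,"rz": 0.149}
    - {"tx": 0.2,"ty": 1.5,"tz": 5,"rx": 0,"ry": 0,"rz": 0.149}
    - {"tx": 0.2,"ty": 1.5,"tz": 5,"rx": 0,"ry": 0,"rz": 0.149}
    - {"tx": 0.2,"ty": 1.5,"tz": 5,"rx": 0,"ry": 0,"rz": 0.149}
    - {"tx": 0.2,"ty": 1.5,"tz": 5,"rx": 0,"ry": 0,"rz": 0.149}
    - {"tx": 0.2,"ty": 1.5,"tz": 5,"rx": 0,"ry": 0,"rz": 0.149}
    - {"tx": 0.2,"ty": 1.5,"tz": 5,"rx": 0,"ry": 0,"rz": 0.149}
    - {"tx": 0.2,"ty": 1.5,"tz": 5,"rx": 0,"ry": 0,"rz": 0.149}
    - {"tx": 0.2,"ty": 1.5,"tz": 0,"rx": 0,"ry": 0,"rz": 0.149}
    - {"tx": 0.2,"ty": 1.5,"tz": 0,"rx": 0,"ry": 0,"rz": 0.149}
  gripper: 0.24

```text
time: 71.7
tool_pos: [514.6, -426.3, 217.4]
tcp_rot: [3.14, 0.003, 1.417]
contact_force: [0.5, 0.1, 0.8]
grip_width: 70.0
finger_force: 0.0
```

Emit:
carry_out:
  plan:
    - {"tx": 0,"ty": 0,"tz": 0,"rx": 0,"ry": 0,"rz": 0.081}
    - {"tx": 0,"ty": 0,"tz": 0,"rx": 0,"ry": 0,"rz": 0}
    - {"tx": 0,"ty": 0,"tz": 0,"rx": 0,"ry": 0,"rz": 0}

```text
time: 72.0
tool_pos: [514.5, -425.8, 216.9]
tcp_rot: [3.141, 0.001, 1.49]
contact_force: [-0.7, 0.0, 0.3]
grip_width: 69.8
finger_force: 0.0
```

Run:
```python
from h import *
snap('w11')
for n in('w8','w11'):
    m,im=pickle.load(open(n+'.pkl','rb'))
    hs=cv2.cvtColor(im,cv2.COLOR_RGB2HSV)
    k=((hs[...,0]<14)&(hs[...,1]>150)&(hs[...,2]>130)).astype(np.uint8);N,l,st,c=cv2.connectedComponentsWithStats(k)
    print([s.tolist() for s in st[1:] if 25<s[4]<2000 and 190<s[0]<260 and s[1]<200])
    b=((hs[...,0]>13)&(hs[...,0]<28)&(hs[...,1]>100)&(hs[...,2]>190)).astype(np.uint8)
    b[:,:215]=0;b[:,290:]=0;b[:45]=0;b[190:]=0
    b=cv2.morphologyEx(b,cv2.MORPH_OPEN,np.ones((5,5)));N,l,st,c=cv2.connectedComponentsWithStats(b);i=1+np.argmax(st[1:,4]);print(st[i],c[i])
a=pickle.load(open('w8.pkl','rb'))[1][0:200,130:370].astype(float);b=pickle.load(open('w11.pkl','rb'))[1][0:200,130:370].astype(float)
print(np.abs(a-b).mean())
```

```text
72.05 [ 514.4 -425.7  216.8] [3.141e+00 1.000e-03 1.490e+00] [-0.81  0.62  1.09 -0.    1.43 -0.72]
[[214, 89, 10, 10, 75], [215, 142, 11, 10, 66], [193, 163, 4, 16, 28], [195, 183, 15, 9, 71]]
[ 227   60   50  118 5625] [251.31893333 117.58488889]
[[214, 89, 10, 10, 74], [216, 143, 10, 10, 71], [195, 183, 15, 9, 70]]
[ 227   61   50  117 5580] [251.6016129  117.95125448]
4.648020833333334
```

Same picture as after the first pressing. Carrying the last board to the near slot.

Emit:
carry_out:
  plan:
    - {"tx": 1,"ty": 15,"tz": -35,"rx": 0,"ry": 0,"rz": 0}
    - {"tx": 1,"ty": 15,"tz": -35,"rx": 0,"ry": 0,"rz": 0}
    - {"tx": 1,"ty": 15,"tz": -35,"rx": 0,"ry": 0,"rz": 0}
    - {"tx": 0.5,"ty": 14,"tz": -20,"rx": 0,"ry": 0,"rz": 0}
    - {"tx": 0,"ty": 0,"tz": -14,"rx": 0,"ry": 0,"rz": 0}
    - {"tx": 0,"ty": 0,"tz": -6,"rx": 0,"ry": 0,"rz": 0}
    - {"tx": 0,"ty": 0,"tz": 0,"rx": 0,"ry": 0,"rz": 0}

```text
time: 72.75
tool_pos: [518.0, -367.2, 71.4]
tcp_rot: [3.141, 0.001, 1.491]
contact_force: [0.0, -0.1, -0.1]
grip_width: 69.7
finger_force: 0.0
```

Emit:
carry_out:
  plan:
    - {"tx": 0,"ty": 0,"tz": 0,"rx": 0,"ry": 0,"rz": 0}
    - {"tx": 0,"ty": 0,"tz": 0,"rx": 0,"ry": 0,"rz": 0}
    - {"tx": 0,"ty": 0,"tz": 0,"rx": 0,"ry": 0,"rz": 0}
    - {"tx": 0,"ty": 0,"tz": 0,"rx": 0,"ry": 0,"rz": 0}
  gripper: 1

```text
time: 73.15
tool_pos: [516.5, -366.8, 72.4]
tcp_rot: [-3.139, 0.001, 1.492]
contact_force: [-6.1, -0.9, 4.6]
grip_width: 49.6
finger_force: 30.0
```

Emit:
carry_out:
  plan:
    - {"tx": 0,"ty": 0,"tz": 10,"rx": 0,"ry": 0,"rz": 0}
    - {"tx": 0,"ty": 0,"tz": 20,"rx": 0,"ry": 0,"rz": 0}
    - {"tx": 0,"ty": 0,"tz": 30,"rx": 0,"ry": 0,"rz": 0}
    - {"tx": 0,"ty": 0,"tz": 40,"rx": 0,"ry": 0,"rz": 0}
    - {"tx": 0,"ty": 0,"tz": 40,"rx": 0,"ry": 0,"rz": 0}
    - {"tx": 0,"ty": 0,"tz": 40,"rx": 0,"ry": 0,"rz": 0}
    - {"tx": 0,"ty": 0,"tz": 40,"rx": 0,"ry": 0,"rz": 0}
    - {"tx": 0,"ty": 0,"tz": 40,"rx": 0,"ry": 0,"rz": 0}

```text
time: 73.95
tool_pos: [517.9, -365.8, 334.3]
tcp_rot: [3.14, 0.001, 1.493]
contact_force: [0.4, -0.7, -1.5]
grip_width: 49.3
finger_force: 30.0
```

Emit:
carry_out:
  plan:
    - {"tx": -16,"ty": 30,"tz": 0,"rx": 0,"ry": 0,"rz": 0}
    - {"tx": -16,"ty": 40,"tz": 0,"rx": 0,"ry": 0,"rz": 0}
    - {"tx": -15,"ty": 44,"tz": 0,"rx": 0,"ry": 0,"rz": 0}
    - {"tx": 0,"ty": 46,"tz": 0,"rx": 0,"ry": 0,"rz": 0}
    - {"tx": 0,"ty": 46,"tz": 0,"rx": 0,"ry": 0,"rz": 0}
    - {"tx": 0,"ty": 46,"tz": 0,"rx": 0,"ry": 0,"rz": 0}
    - {"tx": 0,"ty": 46,"tz": 0,"rx": 0,"ry": 0,"rz": 0}
    - {"tx": 0,"ty": 46,"tz": 0,"rx": 0,"ry": 0,"rz": 0}
    - {"tx": 0,"ty": 46,"tz": 0,"rx": 0,"ry": 0,"rz": 0}
    - {"tx": 0,"ty": 46,"tz": 0,"rx": 0,"ry": 0,"rz": 0}
    - {"tx": 0,"ty": 44,"tz": 0,"rx": 0,"ry": 0,"rz": 0.02}
    - {"tx": 0,"ty": 43,"tz": 0,"rx": 0,"ry": 0,"rz": 0.02}

```text
time: 75.15
tool_pos: [470.6, 159.0, 332.6]
tcp_rot: [3.139, -0.001, 1.534]
contact_force: [0.7, -0.7, -1.4]
grip_width: 49.5
finger_force: 30.0
```

Emit:
carry_out:
  plan:
    - {"tx": -16,"ty": 18,"tz": -20,"rx": 0,"ry": 0,"rz": 0}
    - {"tx": -17,"ty": 18,"tz": -30,"rx": 0,"ry": 0,"rz": 0}
    - {"tx": -17,"ty": 18,"tz": -40,"rx": 0,"ry": 0,"rz": 0}
    - {"tx": 0,"ty": 0,"tz": -40,"rx": 0,"ry": 0,"rz": 0}
    - {"tx": 0,"ty": 0,"tz": -45,"rx": 0,"ry": 0,"rz": 0}
    - {"tx": 0,"ty": 0,"tz": -45,"rx": 0,"ry": 0,"rz": 0}
    - {"tx": 0,"ty": 0,"tz": -30,"rx": 0,"ry": 0,"rz": 0}
    - {"tx": 0,"ty": 0,"tz": -20,"rx": 0,"ry": 0,"rz": 0}
    - {"tx": 0,"ty": 0,"tz": 0,"rx": 0,"ry": 0,"rz": 0}

```text
time: 76.05
tool_pos: [419.7, 210.6, 59.9]
tcp_rot: [-3.138, 0.001, 1.532]
contact_force: [0.9, 0.7, -0.9]
grip_width: 50.1
finger_force: 30.0
```

Emit:
carry_out:
  plan:
    - {"tx": 0.5,"ty": 1,"tz": -18,"rx": 0,"ry": 0,"rz": 0}
    - {"tx": 0,"ty": 0,"tz": -11,"rx": 0,"ry": 0,"rz": 0}
    - {"tx": 0,"ty": 0,"tz": -6,"rx": 0,"ry": 0,"rz": 0}
    - {"tx": 0,"ty": 0,"tz": -4,"rx": 0,"ry": 0,"rz": 0}
    - {"tx": 0,"ty": 0,"tz": 0,"rx": 0,"ry": 0,"rz": 0}
    - {"tx": 0,"ty": 0,"tz": 0,"rx": 0,"ry": 0,"rz": 0}

```text
time: 76.65
tool_pos: [421.8, 211.9, 22.9]
tcp_rot: [3.141, -0.0, 1.532]
contact_force: [0.1, 0.0, -0.8]
grip_width: 49.5
finger_force: 30.0
```

Emit:
carry_out:
  plan:
    - {"tx": 0,"ty": 0,"tz": 0,"rx": 0,"ry": 0,"rz": 0}
    - {"tx": 0,"ty": 0,"tz": 0,"rx": 0,"ry": 0,"rz": 0}
    - {"tx": 0,"ty": 0,"tz": 10,"rx": 0,"ry": 0,"rz": 0}
    - {"tx": 0,"ty": 0,"tz": 30,"rx": 0,"ry": 0,"rz": 0}
    - {"tx": 0,"ty": 0,"tz": 45,"rx": 0,"ry": 0,"rz": 0}
    - {"tx": 0,"ty": 0,"tz": 45,"rx": 0,"ry": 0,"rz": 0}
    - {"tx": 5,"ty": -5,"tz": 45,"rx": 0,"ry": 0,"rz": 0}
    - {"tx": 15,"ty": -15,"tz": 45,"rx": 0,"ry": 0,"rz": 0}
    - {"tx": 25,"ty": -25,"tz": 45,"rx": 0,"ry": 0,"rz": 0}
    - {"tx": 25,"ty": -25,"tz": 30,"rx": 0,"ry": 0,"rz": 0}
    - {"tx": 0,"ty": 0,"tz": 0,"rx": 0,"ry": 0,"rz": 0}
    - {"tx": 0,"ty": 0,"tz": 0,"rx": 0,"ry": 0,"rz": 0}
  gripper: 0.35

```text
time: 77.85
tool_pos: [488.1, 144.6, 312.3]
tcp_rot: [3.141, -0.0, 1.531]
contact_force: [0.1, 0.2, -0.5]
grip_width: 59.7
finger_force: 0.0
```

Run:
```python
from h import *
snap('w12')
t=bot.capture("top");s=pickle.load(open('w12.pkl','rb'))[1]
a=cv2.resize(s[0:230,130:430,::-1],(400,307));b=cv2.resize(t[175:260,310:400,::-1],(400,378),interpolation=cv2.INTER_CUBIC)
c=np.zeros((380,800,3),np.uint8);c[:307,:400]=a;c[:378,400:]=b
cv2.imwrite("pics/final.png",c)
```

```text
77.9 [487.3 145.1 311.3] [-3.14  -0.     1.532] [0.14 0.26 1.41 0.   1.48 0.18]
```

View pics/final.png

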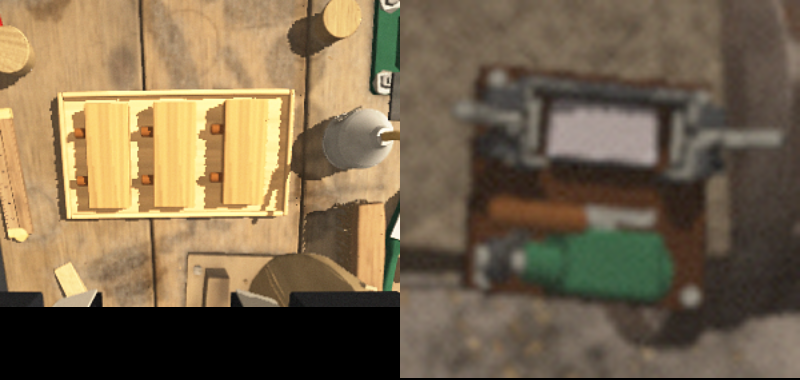

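All three boards lie flat side by side in the tray (centres at about x=108, 175 and 244 in the left half). The oil can is upright, the press is empty with both levers out, and the handle is at rest. Handing in.

```bash
python3 -c "
from plant import bot
print(bot.close_job())"
```

```text
the job is handed in; nothing more can be done
None
```

The job is handed in: all three boards lie flat in the tray, both waiting ones pressed to the end of the handle's stroke; the press is empty with both levers out, the handle is at rest and the oil can is upright (the hand-in call returned no verdict).

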